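# Fetch the sample pot from the desiccator drawer behind the reagent jars

### The job

The sample pot in the clear desiccator box is to be weighed, but two jars stand in front of its drawer: set both jars upright in the steel spill tray at the bench's edge, pull the drawer well open, stand the pot in the middle of the balance's pan, and push the drawer fully shut. Then put the jars back in front of it, each upright in its own drip dish: the brown jar in the round steel one, the white jar in the square white one. Tip nothing over.

Things in the scene. Friction and masses are not known exactly. Their poses are not given: they have to be found in the camera images.
- brown_jar: brown glass jar with a black screw cap, upright, 104 mm tall, 190 g; the body is 58 mm in diameter to 75 mm height, then a shoulder slopes in to the cap, 40 mm in diameter, from 88 to 104 mm. Origin: centre of its underside, z up along the jar. It starts in the round dish.
- white_jar: white plastic jar, wider and lower than the brown one, with a narrower blue screw cap, upright, 91 mm tall, 160 g; the body is 66 mm in diameter to 65 mm height, then a shoulder slopes in to the cap, 54 mm in diameter, from 76 to 91 mm. Origin: centre of its underside, z up along the jar. It starts in the square dish.
- sample_pot: low white pot with a white screw cap (greyish in the box's shade), upright on the drawer's dark grey floor, seen through the clear box's top; 61 mm tall, 80 g; body 50 mm and cap (45 to 61 mm up) 52 mm in diameter. Origin: centre of its underside, z up. 30 mm or more free to the drawer's side walls, only 10 to 25 mm to its front panel; a fixed tin, 66 mm wide, 21 mm high, close behind it.
- round_dish: round steel drip dish fixed on the bench in front of the drawer, 88 mm in outer diameter, the rim 9 mm high, the flat inner floor 3 mm above the bench and about 78 mm wide. Origin: centre of its underside. Home of the brown jar. The drawer passes above it.
- square_dish: square white ceramic drip dish fixed on the bench beside the round dish, 92 x 92 mm outside, 84 x 84 mm inside, the rim 9 mm high, the inner floor 3 mm above the bench. Origin: centre of its underside, x and y along its sides. Home of the white jar. The drawer passes above it. Which dish is left and which right changes.
- spill_tray: shallow rectangular steel tray fixed at the bench's front edge, 92 mm (its x, away from the robot) by 190 mm (its y, along the edge), walls 3 mm thick, rim 15 mm high, inner floor 3 mm above the bench. Origin: centre of its underside. Both jars fit side by side, each about 46 mm from the middle along y; 10 mm are then free before and behind the wider one.
- drawer (a joint): how far the drawer of the clear box is pulled out, in m: 0 shut, 0.12 fully open; it slides with about 1.2 N of friction and stays where it is left. From about 0.09 on, the pot can be lifted straight up clear of the box.
- drawer_pull (a point): middle of the grey pull on the drawer's front, a tab 14 mm wide (its y), 24 mm high, standing out 36 mm from the front panel towards the robot; the point is 22 mm before the panel and 78 mm above the bench. It moves with the drawer; its x axis points into the box (the drawer opens along -x), z up.
- desiccator: clear acrylic desiccator box, 156 mm wide, 170 mm deep, 107 mm high, fixed, closed on top. Origin: on the bench under the middle of its front, x into the box; the shut drawer's front panel is flush there. Drawer: floor 22 mm above the bench, side walls up to 48 mm, front panel (6 mm thick) up to 98 mm, 130 mm wide inside.
- pan (a point): centre of the upper face of the balance's round steel pan, 106 mm in diameter, 38 mm above the bench, at the back of a low white balance 168 x 128 mm with a display before the pan. z up.

How it is judged:
By the outcome, as a careful person would: the job done as asked, in the order asked, and still so for the second after the job is handed in, with the robot touching nothing.
It also fails if it takes over 144 s, if anything falls off the work surface, if the arm or the gripper's body presses on something with over 40 N, if the wrist force passes 120 N, or if a joint passes its speed limit or range.

### The arm

A 6-joint arm with a two-finger parallel gripper is mounted at the origin on a cart in front of the work surface, level with it; the furniture and walls round the work are solid. World frame = base frame: x ahead of the robot, y to its left, z up, the work surface at z = 0. Lengths are in mm, angles in rad, forces in N, time in s.
With the tool pointing down it reaches from about 350 to 850 mm from the base axis. Payload 8.1 kg.
Tool frame: the origin (TCP) lies midway between the tips of the shut fingers; the grasp point (between the pads) lies r.grasp_offset behind it (r.grasp_offset is the distance from the TCP to the grasp point, in mm); z points along the fingers, y is the direction in which the jaws open and shut (so a half turn about z gives the same grasp; the last joint's range is limited). The gripper opens to 93 mm and grips with 3 to 60 N. Pads are 15 mm wide; open, the fingers measure 128 mm over their backs; the gripper's body (75 mm by 188 mm) begins 65 mm behind the grasp point.
Start: joints at [1.183, 0.13, 1.488, -0, 1.523, -0.085], TCP at [178.895, 572.714, 189.235] pointing down, gripper open.
Joint ranges: [-2.96, 2.96], [-0.89, 2.26], [0.02, 2.5], [-1.34, 4.48], [0, 2.73], [-2.66, 2.66]. Speed limits (rad/s): [2.39, 2.39, 2.79, 3.14, 3.14, 3.14].

### API

Orientations are given as a unit quaternion [x, y, z, w].
In Python, from cell import r, optics, hand_in gives the robot as it stands. The module is installed in compiled form; this text tells all that it offers.
- The arm moves only by the shell command python3 -m pendant 'ROWS' [FORCE]. ROWS is a JSON object of lists of equal length, an entry for each row: "twist": the turn, a rotation vector about the tool's x, y, z in degrees, a list of three; "linear": the shift along the tool's x, y, z in cm, a list of three; "jaw": the finger opening in cm, from 0 to 9.3. A call has 1 to 12 rows; each row is the pose to reach, as a shift and turn from the pose measured when the call began, along the tool's axes at that moment; what a row does not reach only later rows make up. A row lasts 1/10 s, in which the tool goes at most 50 mm and 8.59 degrees, less where a joint would pass 70% of its speed; a pose out of reach is approached as far as the arm can. A call with a gripper value outside its range is refused whole. The fingers move at their own pace and stop on an object; FORCE is the grip in N (left out, the last holds). Time passes only in rows, so rows that repeat a pose let the fingers close. It gives the time, the measured TCP pose, the force and the opening at its end, in the units of the state.
- r.read_state(): the state, without advancing time (a new reading comes with each control period).
- optics.read_camera(name): name is "side" or "top" or "wrist"; returns (picture, depth): 384x512x3 uint8, blue, green, red; 384x512 float32, mm along the optical axis (not along the pixel's ray), 0 where there is no reading.
- optics.get_calibration(name): a dict with "camera_matrix" (3x3 intrinsics, pixels), "position" and "attitude" of the camera in the world. Camera axes: x right, y down, z forward; pixel columns grow to the right and rows downward; lengths in mm; the calibration is good to about 2 mm. A picture is of the moment at which its call begins: read the wrist's pose just before it. get_calibration takes no time and is no camera call; for the wrist camera it gives the pose at the moment of the call.
- hand_in(): hands the job in, once; it reports no verdict.
The state is a dict: "t": time; "joint_pos": joint angles; "qd": joint speeds; "tau": joint torques, N m; "tcp_pos": TCP position; "tcp_rot": TCP orientation; "force": force on the tool from outside, world axes, zero at the start; "ft_torque": the same for the moment, N m; "gripper_width": finger opening in mm.
Only numpy, scipy, OpenCV 4.12 (cv2) and the standard library are available. Lean on these libraries where they do the work, as an engineer would, in place of code of your own. Each camera call takes 0.05 s, during which the arm holds its last target.

## Working session

There is one attempt and no reset: what is moved stays moved. The work goes in short steps, Python scripts to look and compute and a shell command to move; the robot and the scene stay as the last step left them, time stands still between calls to the robot, and variables do not carry over. Pictures are saved under pics/ and viewed, and the job is handed in when it is done.

```bash
mkdir -p pics; ls
cat > h.py <<'E'
from cell import r, optics
import numpy as np, cv2
from scipy.spatial.transform import Rotation as R
def grab(name,fn=None):
    c=optics.get_calibration(name); p,d=optics.read_camera(name)
    if fn: cv2.imwrite('pics/'+fn,p)
    return p,d,c
def rot(c):
    a=np.array(c['attitude'],float)
    return a if a.shape==(3,3) else R.from_quat(a).as_matrix()
def ray(c,u,v):
    K=np.array(c['camera_matrix']); d=np.linalg.inv(K)@[u,v,1]
    return np.array(c['position'],float),rot(c)@d
def onz(c,u,v,z):
    o,d=ray(c,u,v); return o+d*(z-o[2])/d[2]
def cloud(c,dep):
    K=np.array(c['camera_matrix']); v,u=np.mgrid[:384,:512]
    P=np.stack([(u-K[0,2])/K[0,0]*dep,(v-K[1,2])/K[1,1]*dep,dep],-1)
    return P@rot(c).T+np.array(c['position'],float)
def proj(c,p):
    K=np.array(c['camera_matrix']); q=rot(c).T@(np.array(p)-np.array(c['position'])); q=K@q; return q[:2]/q[2]
E
python3 - <<'E'
from h import *
print(r.read_state(), r.grasp_offset)
for n in ['side','top','wrist']:
    p,d,c=grab(n,n+'0.png'); print(n,c); np.savez(n+'0.npz',p=p,d=d)
E
```

```text
pics
{'t': 0.0, 'joint_pos': array([ 1.18261816e+00,  1.31185766e-01,  1.48925965e+00, -1.56608297e-06,
        1.52299198e+00, -8.54198995e-02]), 'qd': array([ 9.98954152e-04, -1.66729225e-03,  9.91265371e-04,  1.97210211e-03,
        3.24248207e-05,  2.86729958e-04]), 'tau': array([ 3.71296517e-05, -5.59846795e+01, -4.91754448e+01,  7.68158538e-02,
        3.55093216e-02, -1.29884670e-04]), 'tcp_pos': array([178.64878797, 572.14038436, 188.1835808 ]), 'tcp_rot': array([ 1.50801535e-01,  9.88563628e-01, -8.96816134e-04, -2.15621100e-04]), 'force': array([-0.81742741, -0.80796712,  0.18797036]), 'ft_torque': array([ 0.03829728, -0.03534784, -0.0193343 ]), 'gripper_width': 92.98691741639068} 18.8
side {'camera_matrix': array([[353.03016179,   0.        , 261.00404873],
       [  0.        , 353.03016179, 193.47800877],
       [  0.        ,   0.        ,   1.        ]]), 'position': array([-167.2255395 , -371.75943502,  512.31038741]), 'attitude': array([ 0.6477455 , -0.56751146,  0.34299686, -0.37511288])}
top {'camera_matrix': array([[392.16611593,   0.        , 258.988754  ],
       [  0.        , 392.16611593, 186.62936913],
       [  0.        ,   0.        ,   1.        ]]), 'position': array([ 518.81902946, -317.65663691,  922.91196461]), 'attitude': array([ 0.71264981, -0.70083261,  0.0188197 , -0.02469267])}
wrist {'camera_matrix': array([[305.80776716,   0.        , 253.81133843],
       [  0.        , 305.80776716, 193.25574201],
       [  0.        ,   0.        ,   1.        ]]), 'position': array([105.26382777, 595.61795141, 383.64104037]), 'attitude': array([0.79778898, 0.58659904, 0.08200004, 0.11273995])}
```

View pics/top0.png

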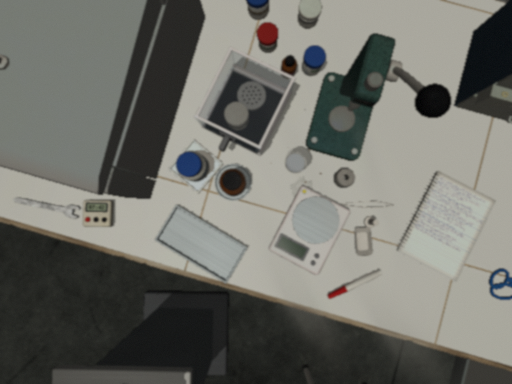

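View pics/side0.png

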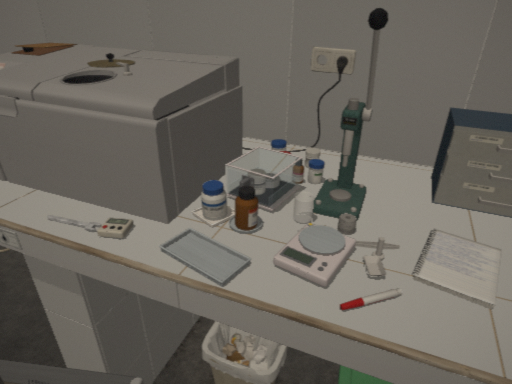

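View pics/wrist0.png

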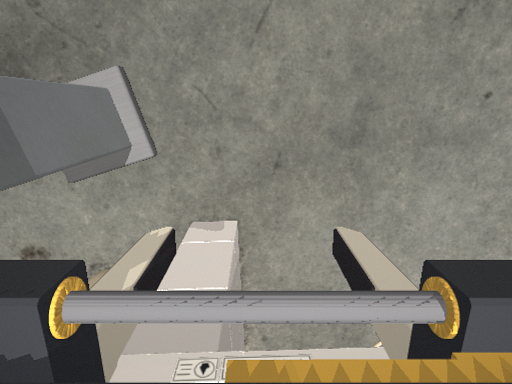

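Run:
```python
from h import *
z=np.load('top0.npz'); c=optics.get_calibration('top'); P=cloud(c,z['d'])
crop=z['p'][40:290,140:370]; cv2.imwrite('pics/topc.png',cv2.resize(crop,None,fx=3.2,fy=2.4*1,interpolation=cv2.INTER_CUBIC)[:600])
for n,u,v in [('wcap',191,165),('bcap',233,180),('pot',237,113),('tin',252,95),('pull',226,143),('pan',315,217),('disp',291,246),('tray',203,242),('boxFL',199,118),('boxFR',262,151),('boxBL',234,54),('boxBR',296,80),('beige',298,159),('pen',420,100),('oven',150,100),('oven',50,100),('scope',375,60),('ovenedge',155,195)]:
    print(n,P[v,u].round(0), onz(c,u,v,0).round(0))
```

```text
wcap [ 614. -165.   93.] [ 624. -148.    0.]
bcap [ 582. -256.  107.] [ 590. -248.    0.]
pot [ 724. -261.  108.] [ 751. -254.    0.]
tin [ 762. -292.  109.] [ 795. -289.    0.]
pull [ 663. -238.   87.] [ 678. -229.    0.]
pan [ 507. -437.   37.] [ 506. -442.    0.]
disp [ 441. -384.   31.] [ 438. -387.    0.]
tray [ 444. -181.    5.] [ 444. -181.    0.]
boxFL [ 712. -182.  108.] [ 737. -164.    0.]
boxFR [ 661. -315.   -1.] [ 660. -315.    0.]
boxBL [ 852. -252.  106.] [ 895. -244.    0.]
boxBR [ 833. -394.   -1.] [ 833. -394.    0.]
beige [ 642. -401.    1.] [ 643. -401.    0.]
pen [ 645. -491.  492.] [ 789. -690.    0.]
oven [ 722. -104.  202.] [779. -45.   0.]
oven [684.  12. 330.] [776. 196.   0.]
scope [ 777. -504.  273.] [ 885. -583.    0.]
ovenedge [552. -64.  -0.] [552. -64.   0.]
```

View pics/topc.png

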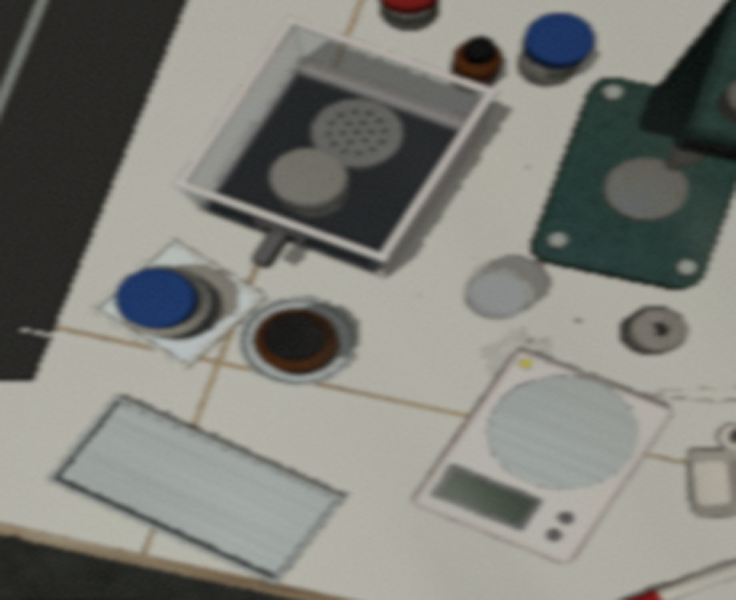

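Run:
```python
from h import *
def blobs(m,lo=30):
    n,l,s,ce=cv2.connectedComponentsWithStats(m.astype(np.uint8)); return [(s[i,4],ce[i].round(1),s[i,:4]) for i in range(1,n) if s[i,4]>=lo]
for cam in ['top','side']:
    z=np.load(cam+'0.npz'); c=optics.get_calibration(cam); p=z['p']; hsv=cv2.cvtColor(p,cv2.COLOR_BGR2HSV)
    blue=(hsv[...,0]>100)&(hsv[...,0]<130)&(hsv[...,1]>130)&(hsv[...,2]>60)
    print(cam,'blue')
    for a,ce,b in blobs(blue,20): print(a,ce,b,onz(c,*ce,94).round(1))
    P=cloud(c,z['d'])
    # cap tops from depth heights
    for nm,zz,ctr in [('w',94,(614,-165)),('b',107,(582,-256))]:
        m=(abs(P[...,2]-zz)<7)&(np.hypot(P[...,0]-ctr[0],P[...,1]-ctr[1])<40)
        v,u=np.nonzero(m); 
        if len(u): print(nm,len(u),onz(c,u.mean(),v.mean(),zz).round(1),P[m].mean(0).round(1),P[m].std(0).round(1))
z=np.load('top0.npz');c=optics.get_calibration('top');P=cloud(c,z['d'])
# brown cap dark mask
g=z['p'].max(2); print(g[172:192,215:250])
# pan
g=cv2.cvtColor(z['p'],cv2.COLOR_BGR2GRAY)
up=cv2.resize(z['p'][40:290,140:370],None,fx=3,fy=2.4)
for a,(x0,x1,y0,y1) in {'disp':(140,250,30,200)}.items(): pass
# rectified top-view at heights
def rect(h,x0,x1,y0,y1,s,fn):
    # image rows: x descending, cols: y descending
    H,W=int((x1-x0)*s),int((y1-y0)*s)
    ii,jj=np.mgrid[:H,:W]; X=x1-ii/s; Y=y1-jj/s
    K=np.array(c['camera_matrix']); Q=np.stack([X,Y,np.full_like(X,h)],-1)-c['position']; q=Q@rot(c)@K.T
    im=cv2.remap(z['p'],(q[...,0]/q[...,2]).astype(np.float32),(q[...,1]/q[...,2]).astype(np.float32),cv2.INTER_CUBIC)
    for t in range(int(x0),int(x1),50): cv2.putText(im,str(t),(0,int((x1-t)*s)),0,.35,(0,0,255)); cv2.line(im,(0,int((x1-t)*s)),(8,int((x1-t)*s)),(0,0,255))
    for t in range(int(y0)+50,int(y1),50): cv2.putText(im,str(t),(int((y1-t)*s),10),0,.35,(0,0,255)); cv2.line(im,(int((y1-t)*s),0),(int((y1-t)*s),8),(0,0,255))
    cv2.imwrite('pics/'+fn,im)
rect(15,380,680,-550,-50,1.6,'r15.png')
rect(107,550,900,-450,-50,1.6,'r107.png')
```

```text
top blue
72 [256.5   1.6] [248   0  18   5] [ 974.1 -298.    94. ]
325 [314.3  56.3] [305  46  20  21] [ 853.8 -425.    94. ]
441 [188.7 163.9] [177 153  24  23] [ 615.8 -159.9   94. ]
172 [500.7 283.6] [490 269  22  30] [ 376.4 -815.5   94. ]
w 504 [ 616.  -157.9   94. ] [ 616.  -157.9   94.1] [13.4 13.6  1.6]
b 286 [ 581.8 -251.4  107. ] [ 581.8 -251.4  107.2] [10.1  9.9  1.6]
side blue
82 [278.3 143.1] [272 140  13   8] [ 937.7 -303.1   94. ]
91 [316.2 163.6] [310 160  13   8] [ 789.6 -425.5   94. ]
206 [212.2 187.1] [203 180  19  15] [ 600.  -162.4   94. ]
w 204 [ 608.8 -162.4   94. ] [ 612.  -161.5   92.4] [14.4 13.8  1.7]
b 126 [ 574.4 -255.3  107. ] [ 577.6 -254.8  105.3] [10.5 10.3  1.6]
[[146 139 135 125 119 128 135 121  98  72  51  40  33  31  28  28  28  27
   30  31  30  33  35  40  44  51  61  75  85  90  88  82  78  88 101]
 [133 132 127 121 127 134 121  98  72  52  37  31  27  26  26  28  28  29
   28  28  28  30  34  37  40  43  49  61  75  89  92  87  79  82  93]
 [130 132 121 124 139 131 104  76  54  42  30  26  28  26  27  27  28  29
   29  28  31  30  30  32  36  
[... 1805 characters left out ...]
  83  65  60  53  43  33  29  30  30  29  28  28
   30  29  30  30  30  38  51  57  57  57  53  56  71  88  95  99 109]
 [160 136 127 143 148 128  99  74  65  61  54  46  38  32  28  28  26  29
   25  28  30  34  41  49  57  60  58  57  53  66  90 108 112 109 117]
 [165 146 128 135 147 144 120  90  71  65  62  59  52  43  35  33  33  30
   33  37  41  47  54  58  61  58  56  54  61  86 121 137 133 125 125]
 [171 156 132 126 141 150 138 109  82  70  65  65  63  57  55  50  48  47
   46  53  56  61  61  63  61  58  53  57  78 114 143 149 139 132 137]
 [169 159 139 121 130 147 150 132 110  87  74  67  66  65  64  62  61  58
   62  62  65  63  61  62  58  53  56  71 103 134 148 143 135 134 145]]
```

View pics/r15.png

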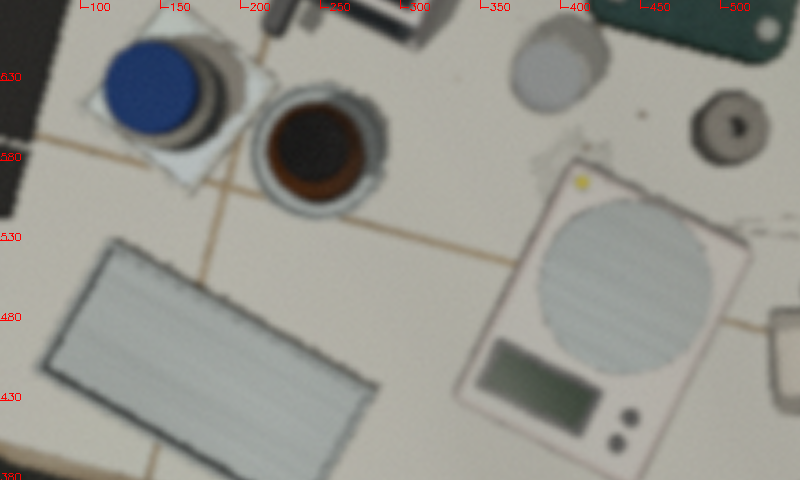

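View pics/r107.png

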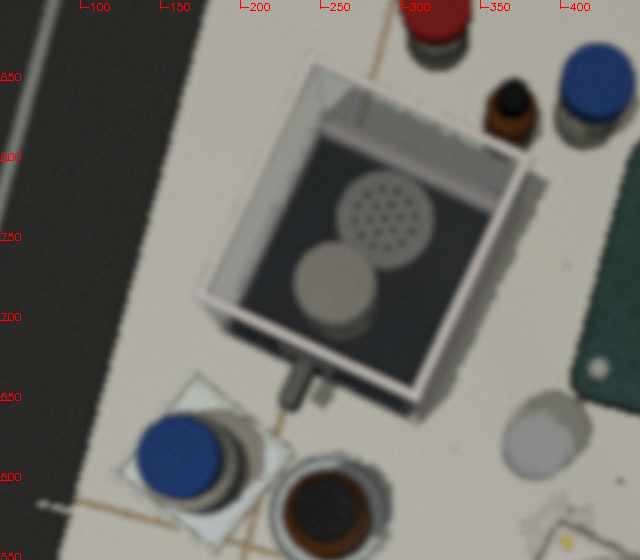

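Run:
```python
from h import *
for cam in ['top','side']:
    z=np.load(cam+'0.npz');c=optics.get_calibration(cam);P=cloud(c,z['d']).reshape(-1,3)
    ok=(z['d'].ravel()>0)
    for z0 in [20,80,120,160,200,240,280,320,360,400]:
        for x0 in [540,580,620,660,700]:
            m=ok&(abs(P[:,2]-z0)<20)&(abs(P[:,0]-x0)<12)&(P[:,1]>-135)&(P[:,1]<200)
            if z0==20: m&=P[:,2]>8
            if m.sum()>3: print(cam,z0,x0,m.sum(),'ymin',np.percentile(P[m,1],[0,5]).round(0),end=' | ')
        print()
    m=ok&(P[:,2]>150)&(P[:,1]>-135)&(P[:,1]<0)&(P[:,0]>450); print('xmin',np.percentile(P[m,0],[0,1,5]))
```

```text
top 20 540 159 ymin [-121.  -57.] | top 20 580 45 ymin [-134. -133.] | top 20 620 71 ymin [-112. -106.] | top 20 660 46 ymin [-135. -131.] | top 20 700 38 ymin [-101. -101.] | 
top 80 540 30 ymin [-58. -58.] | top 80 580 57 ymin [-69. -69.] | top 80 620 83 ymin [-135. -135.] | top 80 660 62 ymin [-90. -90.] | top 80 700 62 ymin [-102. -101.] | 
top 120 540 34 ymin [-58. -58.] | top 120 580 68 ymin [-69. -68.] | top 120 620 71 ymin [-80. -79.] | top 120 660 74 ymin [-91. -90.] | top 120 700 75 ymin [-101. -101.] | 
top 160 540 43 ymin [-58. -58.] | top 160 580 79 ymin [-69. -69.] | top 160 620 88 ymin [-80. -79.] | top 160 660 85 ymin [-91. -90.] | top 160 700 86 ymin [-102. -101.] | 
top 200 540 46 ymin [-58. -58.] | top 200 580 97 ymin [-70. -69.] | top 200 620 103 ymin [-81. -80.] | top 200 660 103 ymin [-91. -91.] | top 200 700 100 ymin [-102. -101.] | 
top 240 540 54 ymin [-59. -58.] | top 240 580 111 ymin [-69. -69.] | top 240 620 118 ymin [-81. -80.] | top 240 660 118 ymin [-91. -90.] | top 240 700 117 ymin [-102. -101.] | 
top 280 540 70 ymin [-59. -58.] | top 280 580 154 ymin
[... 1147 characters left out ...]
side 200 620 134 ymin [-84. -82.] | side 200 660 81 ymin [-93. -93.] | side 200 700 77 ymin [-105. -104.] | 
side 240 540 269 ymin [-62. -60.] | side 240 580 616 ymin [-73. -70.] | side 240 620 161 ymin [-83. -82.] | side 240 660 90 ymin [-94. -94.] | side 240 700 76 ymin [-106. -104.] | 
side 280 540 236 ymin [-62. -60.] | side 280 580 651 ymin [-73. -69.] | side 280 620 211 ymin [-84. -81.] | side 280 660 88 ymin [-94. -93.] | side 280 700 73 ymin [-104. -104.] | 
side 320 540 60 ymin [-61. -60.] | side 320 580 541 ymin [-72. -69.] | side 320 620 561 ymin [-83. -79.] | side 320 660 383 ymin [-94. -91.] | side 320 700 307 ymin [-105. -102.] | 


xmin [538.98866855 542.93299272 546.81144598]
```

```bash
cat > d.py <<'E'
# usage: d.py gx gy gz yang [tilt]  (grasp point target, mm; jaw-axis angle deg; tilt about tool y deg)
import sys; from h import *
a=[float(x) for x in sys.argv[1:]]; g=np.array(a[:3]); ya=np.radians(a[3]); tl=a[4] if len(a)>4 else 0
y=np.array([np.cos(ya),np.sin(ya),0]); z=np.array([0,0,-1.]); x=np.cross(y,z)
Rt=np.stack([x,y,z],1)@R.from_euler('y',tl,degrees=True).as_matrix()
s=r.read_state(); Rc=R.from_quat(s['tcp_rot']).as_matrix()
tcp=g+Rt[:,2]*r.grasp_offset
print('now t %.2f grasp'%s['t'],(s['tcp_pos']-Rc[:,2]*r.grasp_offset).round(1),'yang %.1f'%np.degrees(np.arctan2(Rc[1,1],Rc[0,1])),'w %.1f'%s['gripper_width'],'F',s['force'].round(1),'j1 %.2f j6 %.2f'%(s['joint_pos'][0],s['joint_pos'][5]))
d=Rc.T@(tcp-s['tcp_pos']); w=R.from_matrix(Rc.T@Rt).as_rotvec(degrees=True)
print('linear cm',(d/10).round(2),'dist mm %.0f'%np.linalg.norm(d),'twist',w.round(1))
E
python3 d.py 370 0 320 23.5; python3 d.py 370 0 320 -20
```

```text
now t 0.15 grasp [178.7 572.3 207.2] yang 72.7 w 92.7 F [ 0.3  0.8 -0.3] j1 1.18 j6 -0.09
linear cm [-35.32 -48.93 -11.21] dist mm 614 twist [-0.1  0.  49.2]
now t 0.15 grasp [178.7 572.3 207.2] yang 72.7 w 92.7 F [ 0.3  0.8 -0.3] j1 1.18 j6 -0.09
linear cm [-35.32 -48.93 -11.21] dist mm 614 twist [-0.1  0.1 92.7]
```

```bash
python3 -m pendant '{"twist":[[0,0,93],[0,0,93],[0,0,93],[0,0,93],[0,0,93],[0,0,93],[0,0,93],[0,0,93],[0,0,93],[0,0,93],[0,0,93],[0,0,93]],"linear":[[-35.3,-48.9,-11.2],[-35.3,-48.9,-11.2],[-35.3,-48.9,-11.2],[-35.3,-48.9,-11.2],[-35.3,-48.9,-11.2],[-35.3,-48.9,-11.2],[-35.3,-48.9,-11.2],[-35.3,-48.9,-11.2],[-35.3,-48.9,-11.2],[-35.3,-48.9,-11.2],[-35.3,-48.9,-11.2],[-35.3,-48.9,-11.2]],"jaw":[8.8,8.8,8.8,8.8,8.8,8.8,8.8,8.8,8.8,8.8,8.8,8.8]}' 30
python3 d.py 480 -255 300 -22
```

```text
t: 1.35
tcp_pos: [365.7, 11.1, 299.1]
tcp_rot: [0.822, 0.569, -0.0, 0.001]
force: [0.9, 0.4, 0.5]
gripper_width: 87.9
now t 1.35 grasp [365.7  11.1 317.9] yang -20.6 w 87.9 F [0.9 0.4 0.5] j1 -0.11 j6 0.25
linear cm [-20.88  20.06   1.83] dist mm 290 twist [0.  0.1 1.4]
```

```bash
python3 -m pendant '{"twist":[[0,0,1.4],[0,0,1.4],[0,0,1.4],[0,0,1.4],[0,0,1.4],[0,0,1.4],[0,0,1.4],[0,0,1.4]],"linear":[[-20.9,20.0,1.8],[-20.9,20.0,1.8],[-20.9,20.0,1.8],[-20.9,20.0,1.8],[-20.9,20.0,1.8],[-20.9,20.0,1.8],[-20.9,20.0,1.8],[-20.9,20.0,1.8]],"jaw":[8.8,8.8,8.8,8.8,8.8,8.8,8.8,8.8]}'
python3 - <<'E'
from h import *
p,d,c=grab('wrist','w1.png'); np.savez('w1.npz',p=p,d=d,pos=c['position'],att=c['attitude'],K=c['camera_matrix'])
p,d,c=grab('side','s1.png')
E
```

```text
t: 2.15
tcp_pos: [478.9, -255.4, 280.1]
tcp_rot: [0.83, 0.558, -0.001, -0.001]
force: [-1.0, -0.3, 0.6]
gripper_width: 88.0
```

View pics/w1.png

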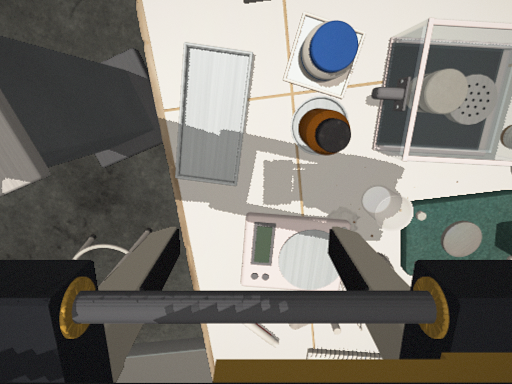

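View pics/s1.png

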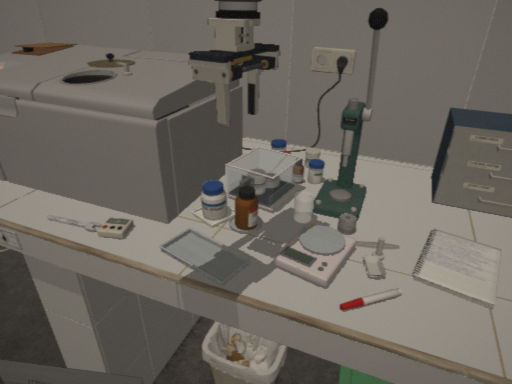

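Run:
```python
from h import *
z=np.load('w1.npz'); c=dict(position=z['pos'],attitude=z['att'],camera_matrix=z['K']); p=z['p']; hsv=cv2.cvtColor(p,cv2.COLOR_BGR2HSV); P=cloud(c,z['d'])
print('bench z',P[150,280],P[20,220])
def cen(m):
    n,l,s,ce=cv2.connectedComponentsWithStats(m.astype(np.uint8)); i=1+np.argmax(s[1:,4]); 
    (cx,cy),_,_=cv2.fitEllipse(max(cv2.findContours((l==i).astype(np.uint8),0,1)[0],key=len)); return cx,cy,s[i,4]
for nm,ctr,zz in [('w',(614,-160),94),('b',(580,-252),107)]:
    m=(abs(P[...,2]-zz)<6)&(np.hypot(P[...,0]-ctr[0],P[...,1]-ctr[1])<45)
    u,v,a=cen(m); print(nm,'depth',u,v,a,onz(c,u,v,zz).round(1),P[m].mean(0).round(1), 'diam',2*np.sqrt(a/np.pi)*np.median(z['d'][m])/305.8)
# enlarged crop
cv2.imwrite('pics/w1c.png',cv2.resize(p[10:200,170:510],None,fx=2.3,fy=2.3,interpolation=cv2.INTER_CUBIC))
```

```text
bench z [ 519.5214863  -261.16580455   -0.90764575] [506.27914075 -60.1445465   -1.26606801]
w depth 333.6575012207031 46.16085433959961 1928 [ 615.8 -158.1   94. ] [ 616.  -158.2   93.2] diam 56.549118110731015
b depth 333.3430480957031 135.52316284179688 899 [ 581.8 -251.4  107. ] [ 582.  -251.7  106. ] diam 40.29304620643015
```

View pics/w1c.png

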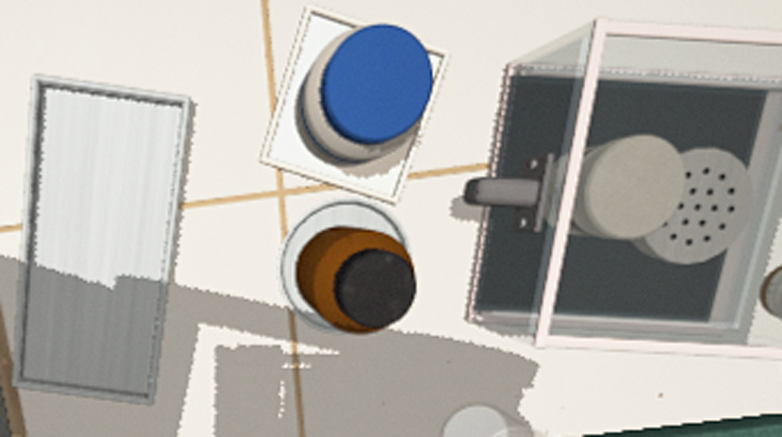

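```bash
cat > w1pts.py <<'E'
from h import *
z=np.load('w1.npz'); c=dict(position=z['pos'],attitude=z['att'],camera_matrix=z['K'])
def f(x,y,h): return onz(c,x/2.3+170,y/2.3+10,h)
T=[f(*q,15) for q in [(35,75),(192,98),(152,402),(15,385)]]
print('tray',np.mean(T,0).round(1),[np.linalg.norm(T[i]-T[(i+1)%4]).round(1) for i in range(4)],'yaw',np.degrees(np.arctan2(*(T[1]-T[0])[[1,0]])),np.degrees(np.arctan2(*(T[0]-T[3])[[1,0]])))
S=[f(*q,9) for q in [(310,8),(450,55),(397,203),(262,162)]]
print('sq',np.mean(S,0).round(1),[np.linalg.norm(S[i]-S[(i+1)%4]).round(1) for i in range(4)],np.degrees(np.arctan2(*(S[1]-S[0])[[1,0]])))
print('rd L/R/T/B',[f(*q,9).round(1) for q in [(282,262),(348,199),(413,266),(348,333)]])
print('pot',f(634,187,83).round(1),'diam',np.linalg.norm(f(583,187,83)-f(685,187,83)))
B=[f(600,20,107),f(543,345,107)]; print('boxfront',B[0].round(1),B[1].round(1),np.mean(B,0).round(1),np.linalg.norm(B[0]-B[1]),'yaw',np.degrees(np.arctan2(*(B[0]-B[1])[[1,0]]))-90)
print('pull tip/root',f(468,190,90).round(1),f(540,193,90).round(1))
P=cloud(c,z['d']); print(P[82+10,340:405:4].round(0)) if 0 else None
m=(P[...,2]>82)&(P[...,2]<96)&(abs(P[...,0]-663)<30)&(abs(P[...,1]+235)<20); print('pull pts',m.sum(),P[m].min(0),P[m].max(0),P[m].mean(0))
E
python3 w1pts.py
```

```text
tray [ 444.1 -178.    15. ] [np.float64(94.6), np.float64(190.8), np.float64(92.6), np.float64(191.4)] yaw -29.80509982591458 60.30586062127957
sq [ 623.  -161.2    9. ] [np.float64(88.7), np.float64(88.3), np.float64(89.5), np.float64(89.3)] -38.57660023657687
rd L/R/T/B [array([ 550.5, -230.3,    9. ]), array([ 602.5, -209.4,    9. ]), array([ 628.2, -264.6,    9. ]), array([ 575.3, -290.2,    9. ])]
pot [ 729.5 -256.6   83. ] diam 53.86403962911292
boxfront [ 717.3 -172.6  107. ] [ 654.5 -312.6  107. ] [ 685.9 -242.6  107. ] 153.412972666534 yaw -24.162099872016185
pull tip/root [ 645.4 -224.3   90. ] [ 679.7 -239.8   90. ]
pull pts 626 [ 647.512974   -254.67708574   82.05443233] [ 692.9881732  -216.90741425   95.99015173] [ 671.48475612 -233.83598585   89.57848618]
```

```bash
python3 d.py 582 -251.5 170 -22; python3 d.py 582 -251.5 58 -22
```

```text
now t 2.25 grasp [ 479.2 -254.2  300.4] yang -22.0 w 87.7 F [-0.2  0.5  0.7] j1 -0.58 j6 -0.20
linear cm [ 4.11  9.42 13.04] dist mm 166 twist [0. 0. 0.]
now t 2.25 grasp [ 479.2 -254.2  300.4] yang -22.0 w 87.7 F [-0.2  0.5  0.7] j1 -0.58 j6 -0.20
linear cm [ 4.12  9.41 24.24] dist mm 263 twist [0. 0. 0.]
```

```bash
python3 -m pendant '{"twist":[[0,0,0],[0,0,0],[0,0,0],[0,0,0],[0,0,0],[0,0,0],[0,0,0],[0,0,0],[0,0,0]],"linear":[[4.1,9.4,13],[4.1,9.4,13],[4.1,9.4,13],[4.1,9.4,13],[4.1,9.4,15.5],[4.1,9.4,18.5],[4.1,9.4,21.5],[4.1,9.4,24.2],[4.1,9.4,24.2]],"jaw":[8.8,8.8,8.8,8.8,8.8,8.8,8.8,8.8,8.8]}'
python3 d.py 582 -251.5 58 -22; python3 -c "
from h import *
grab('wrist','w2.png')"
```

```text
t: 3.15
tcp_pos: [579.1, -249.5, 36.8]
tcp_rot: [0.829, 0.56, -0.001, -0.002]
force: [-1.1, -0.3, -0.7]
gripper_width: 88.2
now t 3.15 grasp [ 579.2 -249.5   55.6] yang -21.9 w 88.2 F [-1.1 -0.3 -0.7] j1 -0.49 j6 -0.10
linear cm [-0.08  0.34 -0.24] dist mm 4 twist [-0.3  0.   0.1]
```

View pics/w2.png

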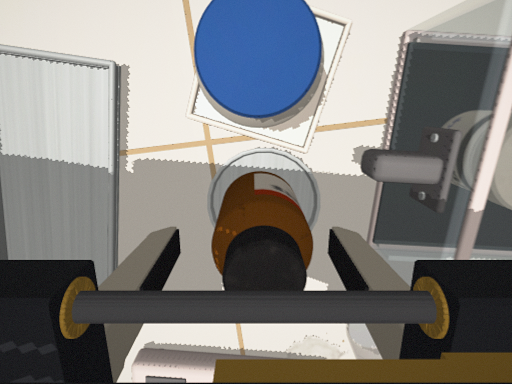

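```bash
python3 -m pendant '{"twist":[[0,0,0],[0,0,0],[0,0,0],[0,0,0],[0,0,0],[0,0,0],[0,0,0],[0,0,0]],"linear":[[0,0.3,-0.2],[0,0.3,-0.2],[0,0.3,-0.2],[0,0.3,-0.2],[0,0.3,-0.2],[0,0.3,-0.2],[0,0.3,-0.2],[0,0.3,-0.2]],"jaw":[8.8,8.8,5,5,5,5,5,5]}' 25
python3 d.py 582 -251.5 150 -22
```

```text
t: 4.0
tcp_pos: [583.3, -251.5, 41.4]
tcp_rot: [0.829, 0.56, -0.001, -0.001]
force: [-0.5, -0.6, -0.1]
gripper_width: 55.3
now t 4.00 grasp [ 583.3 -251.5   60.2] yang -21.9 w 55.3 F [-0.5 -0.6 -0.1] j1 -0.49 j6 -0.10
linear cm [-0.05 -0.14 -8.98] dist mm 90 twist [-0.1  0.   0.1]
```

```bash
python3 -m pendant '{"twist":[[0,0,0],[0,0,0],[0,0,0],[0,0,0]],"linear":[[0,0,-3],[0,0,-6],[0,0,-8],[0,0,-8]],"jaw":[5,5,5,5]}'
python3 d.py 421.2 -219.5 135 -27;python3 d.py 421.2 -219.5 75 -27
```

```text
t: 4.4
tcp_pos: [585.7, -252.7, 125.2]
tcp_rot: [0.829, 0.56, 0.001, 0.002]
force: [0.9, 0.5, -0.9]
gripper_width: 55.4
now t 4.40 grasp [ 585.6 -252.6  144. ] yang -21.9 w 55.4 F [ 0.9  0.5 -0.9] j1 -0.49 j6 -0.10
linear cm [ -3.07 -16.5    0.84] dist mm 168 twist [0.2 0.1 5.1]
now t 4.40 grasp [ 585.6 -252.6  144. ] yang -21.9 w 55.4 F [ 0.9  0.5 -0.9] j1 -0.49 j6 -0.10
linear cm [ -3.06 -16.53   6.84] dist mm 181 twist [0.2 0.1 5.1]
```

```bash
python3 -m pendant '{"twist":[[0,0,2],[0,0,5],[0,0,5],[0,0,5],[0,0,5],[0,0,5],[0,0,5],[0,0,5]],"linear":[[-0.7,-4,0],[-1.6,-8.5,0],[-2.5,-13,0.5],[-3,-16.5,1],[-3,-16.5,2],[-3,-16.5,5],[-3,-16.5,6.8],[-3,-16.5,6.8]],"jaw":[5,5,5,5,5,5,5,5]}'
python3 d.py 421.2 -219.5 61 -27;python3 -c "
from h import *
grab('wrist','w3.png'); grab('side','s3.png'); p,d,c=grab('top','t3.png');print(r.read_state()['force'])"
```

```text
t: 5.2
tcp_pos: [419.1, -217.2, 52.3]
tcp_rot: [0.852, 0.523, -0.001, -0.001]
force: [-0.4, 0.2, -2.5]
gripper_width: 55.2
now t 5.20 grasp [ 419.2 -217.3   71.1] yang -26.9 w 55.2 F [-0.4  0.2 -2.5] j1 -0.59 j6 -0.12
linear cm [-0.11  0.29  1.01] dist mm 11 twist [-0.1 -0.   0.1]
[-0.28336836 -0.2816418  -1.60027578]
```

View pics/w3.png

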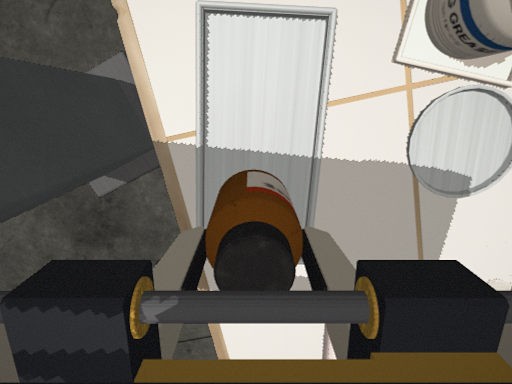

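View pics/s3.png

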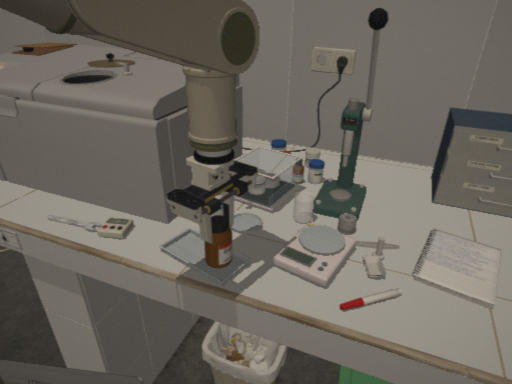

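```bash
python3 -m pendant '{"twist":[[0,0,0],[0,0,0],[0,0,0],[0,0,0],[0,0,0]],"linear":[[-0.1,0.2,0.5],[-0.1,0.3,0.9],[-0.1,0.3,1.0],[-0.1,0.3,1.0],[-0.1,0.3,1.0]],"jaw":[5,5,5,5,5]}'
python3 d.py 421.2 -219.5 60 -27
```

```text
t: 5.85
tcp_pos: [424.4, -221.5, 46.9]
tcp_rot: [0.852, 0.523, 0.001, 0.002]
force: [0.4, 0.1, 0.0]
gripper_width: 55.1
now t 5.85 grasp [ 424.3 -221.4   65.7] yang -26.9 w 55.1 F [0.4 0.1 0. ] j1 -0.59 j6 -0.12
linear cm [ 0.03 -0.37  0.57] dist mm 7 twist [0.3 0.  0.1]
```

```bash
python3 -m pendant '{"twist":[[0,0,0],[0,0,0]],"linear":[[0,-0.2,0.4],[0,-0.2,0.4]],"jaw":[5,5]}'
python3 d.py 421.2 -219.5 60 -27
python3 -m pendant '{"twist":[[0,0,0]],"linear":[[0,0,0]],"jaw":[5]}'
```

```text
t: 6.05
tcp_pos: [422.1, -220.2, 42.4]
tcp_rot: [0.852, 0.523, 0.001, 0.002]
force: [-0.8, 0.4, -1.3]
gripper_width: 55.2
now t 6.05 grasp [ 422.  -220.2   61.2] yang -26.9 w 55.2 F [-0.8  0.4 -1.3] j1 -0.59 j6 -0.12
linear cm [ 0.03 -0.11  0.12] dist mm 2 twist [0.2 0.  0.1]
t: 6.15
tcp_pos: [421.9, -220.1, 42.2]
tcp_rot: [0.852, 0.523, 0.001, 0.002]
force: [-0.6, -0.1, -1.5]
gripper_width: 55.3
```

```bash
python3 -m pendant '{"twist":[[0,0,0],[0,0,0]],"linear":[[0,-0.1,0.2],[0,-0.1,0.2]],"jaw":[5,5]}'
python3 d.py 421.2 -219.5 60 -27
```

```text
t: 6.35
tcp_pos: [421.7, -220.3, 41.3]
tcp_rot: [0.852, 0.523, 0.001, 0.002]
force: [0.1, -0.4, 5.4]
gripper_width: 55.2
now t 6.35 grasp [ 421.6 -220.2   60.1] yang -26.9 w 55.2 F [ 0.1 -0.4  5.4] j1 -0.59 j6 -0.12
linear cm [ 0.05 -0.08  0.01] dist mm 1 twist [0.3 0.1 0.1]
```

```bash
python3 -m pendant '{"twist":[[0,0,0],[0,0,0],[0,0,0],[0,0,0],[0,0,0],[0,0,0],[0,0,0],[0,0,0]],"linear":[[0,0,0],[0,0,0],[0,0,0],[0,0,-2],[0,0,-6],[0,0,-10],[0,0,-14],[0,0,-14]],"jaw":[8.8,8.8,8.8,8.8,8.8,8.8,8.8,8.8]}'
python3 d.py 616 -158 180 -18 ; python3 -c "
from h import *
p,d,c=grab('wrist','w4.png'); np.savez('w4.npz',p=p,d=d,pos=c['position'],att=c['attitude'],K=c['camera_matrix'])"
```

```text
t: 7.15
tcp_pos: [424.2, -221.8, 188.0]
tcp_rot: [0.852, 0.523, 0.003, 0.007]
force: [0.3, -0.4, -0.1]
gripper_width: 87.9
now t 7.15 grasp [ 423.9 -221.7  206.8] yang -26.9 w 87.9 F [ 0.3 -0.4 -0.1] j1 -0.59 j6 -0.12
linear cm [14.38 14.17  2.87] dist mm 204 twist [ 0.9  0.2 -8.9]
```

View pics/w4.png

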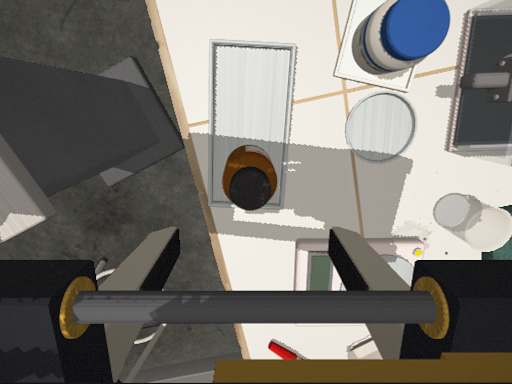

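```bash
python3 d.py 616 -158 180 -18 8; python3 d.py 616 -158 60 -18 8
python3 - <<'E'
from h import *
z=np.load('w4.npz'); c=dict(position=z['pos'],attitude=z['att'],camera_matrix=z['K']); p=z['p']; P=cloud(c,z['d'])
T=[onz(c,*q,15) for q in [(211,40),(296,42),(282,207),(209,203)]]
print('tray',np.mean(T,0).round(1),[np.linalg.norm(T[i]-T[(i+1)%4]).round(1) for i in range(4)])
m=(abs(P[...,2]-107)<6)&(P[...,0]<470); m&=P[...,1]<-150
v,u=np.nonzero(m);print('b',onz(c,u.mean(),v.mean(),107).round(1),m.sum())
print('rd',[onz(c,*q,9).round(1) for q in [(346,127),(381,92),(415,127),(381,161)]],onz(c,380.5,126.7,9))
E
```

```text
now t 7.20 grasp [ 422.8 -221.   203.6] yang -26.9 w 88.2 F [-0.2 -0.7 -0.8] j1 -0.59 j6 -0.12
linear cm [14.63 14.28  2.48] dist mm 206 twist [ 1.3  8.1 -8.9]
now t 7.20 grasp [ 422.8 -221.   203.6] yang -26.9 w 88.2 F [-0.2 -0.7 -0.8] j1 -0.59 j6 -0.12
linear cm [14.65 14.14 14.48] dist mm 250 twist [ 1.3  8.1 -8.9]
tray [ 444.  -176.1   15. ] [np.float64(93.1), np.float64(191.4), np.float64(92.6), np.float64(187.4)]
b [ 421.7 -219.9  107. ] 1368
rd [array([ 548.6, -227.3,    9. ]), array([ 600.3, -208.6,    9. ]), array([ 623.2, -265.3,    9. ]), array([ 571.9, -285.6,    9. ])] [ 585.92550367 -245.89881069    9.        ]
```

```bash
python3 -m pendant '{"twist":[[1,5,-6],[1.3,8.1,-8.9],[1.3,8.1,-8.9],[1.3,8.1,-8.9],[1.3,8.1,-8.9],[1.3,8.1,-8.9],[1.3,8.1,-8.9]],"linear":[[3,3,0],[6.5,6.3,0.5],[10,9.6,1],[13,12.8,1.7],[14.6,14.3,2.5],[14.6,14.3,2.5],[14.6,14.3,2.5]],"jaw":[8.8,8.8,8.8,8.8,8.8,8.8,8.8]}'
python3 d.py 616 -158 60 -18 8; python3 -c "
from h import *
grab('wrist','w5.png');grab('side','s5.png')"
```

```text
t: 7.9
tcp_pos: [615.8, -155.1, 158.8]
tcp_rot: [0.807, 0.587, 0.055, -0.043]
force: [0.6, 0.1, 0.5]
gripper_width: 88.1
now t 7.90 grasp [ 615.1 -157.6  177.4] yang -17.9 w 88.1 F [0.6 0.1 0.5] j1 -0.42 j6 -0.12
linear cm [-1.63  0.16 11.62] dist mm 117 twist [-0.3  0.   0.1]
```

View pics/w5.png

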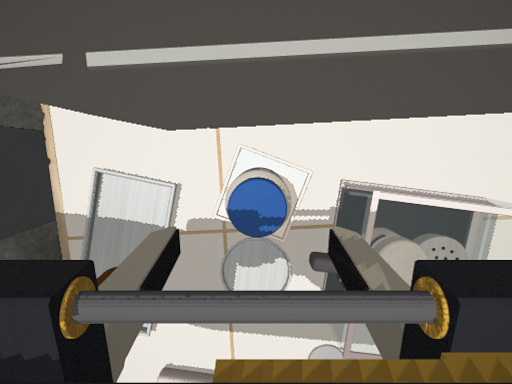

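View pics/s5.png

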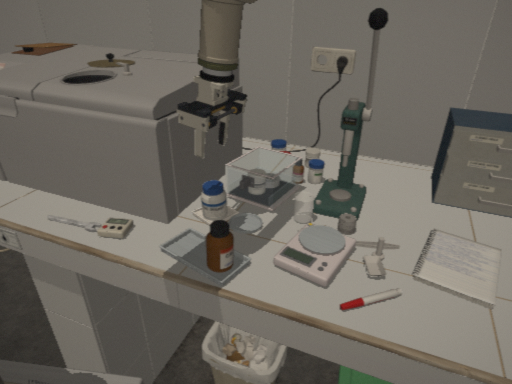

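```bash
python3 -m pendant '{"twist":[[0,0,0],[0,0,0],[0,0,0],[0,0,0],[0,0,0]],"linear":[[-0.5,0.1,3.5],[-1,0.1,7],[-1.6,0.2,10.5],[-1.6,0.2,11.6],[-1.6,0.2,11.6]],"jaw":[8.8,8.8,8.8,8.8,8.8]}'
python3 d.py 616 -158 60 -18 8
```

```text
t: 8.5
tcp_pos: [615.7, -156.1, 41.8]
tcp_rot: [0.807, 0.586, 0.055, -0.043]
force: [0.5, 0.0, 0.9]
gripper_width: 88.2
now t 8.50 grasp [ 615.  -158.6   60.5] yang -18.0 w 88.2 F [0.5 0.  0.9] j1 -0.42 j6 -0.14
linear cm [0.08 0.09 0.06] dist mm 1 twist [-0.3  0.  -0.1]
```

```bash
python3 -m pendant '{"twist":[[0,0,0],[0,0,0],[0,0,0],[0,0,0],[0,0,0],[0,0,0]],"linear":[[0,0.1,0],[0,0.1,0],[0,0.1,0],[0,0.1,0],[0,0.1,0],[0,0.1,0]],"jaw":[6,6,6,6,6,6]}' 25
python3 d.py 616 -158 140 -18 8
```

```text
t: 9.1
tcp_pos: [617.8, -156.8, 43.0]
tcp_rot: [0.807, 0.586, 0.055, -0.042]
force: [2.2, -1.1, 3.7]
gripper_width: 60.4
now t 9.10 grasp [ 617.1 -159.3   61.6] yang -18.0 w 60.4 F [ 2.2 -1.1  3.7] j1 -0.42 j6 -0.14
linear cm [ 1.18 -0.16 -7.75] dist mm 78 twist [-0.2  0.  -0.1]
```

```bash
python3 -c "
from h import *
grab('wrist','w6.png');p,d,c=grab('side','s6.png')
cv2.imwrite('pics/s6c.png',cv2.resize(p[120:270,130:330],None,fx=4,fy=4))"
```

```text
(no output)
```

View pics/w6.png

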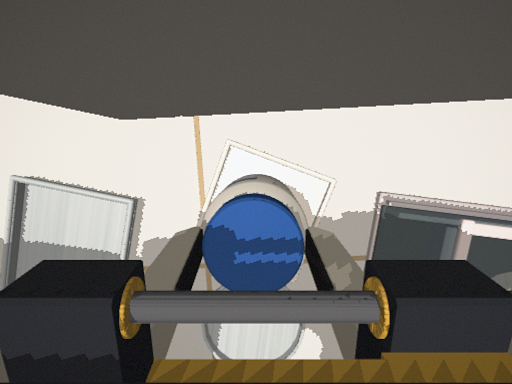

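View pics/s6c.png

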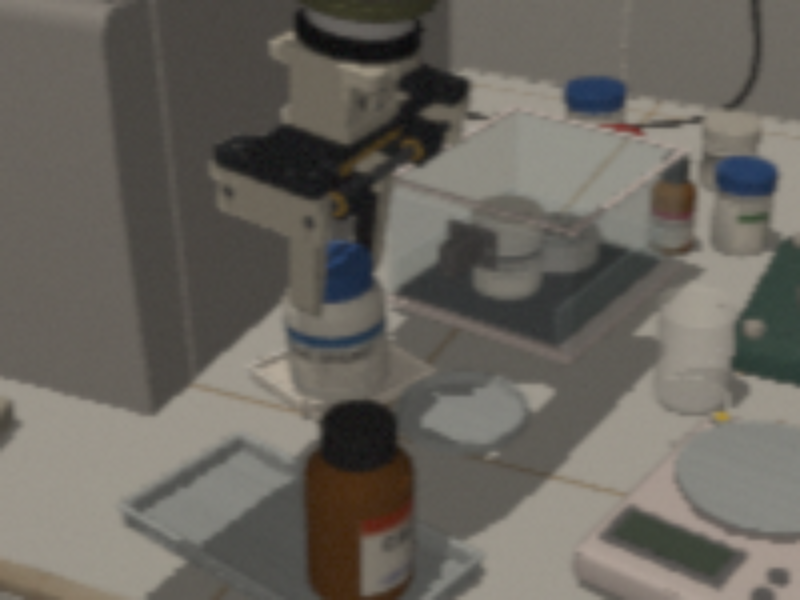

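```bash
python3 -m pendant '{"twist":[[0,0,0],[0,0,0],[0,0,0],[0,0,0],[0,0,0],[0,0,0]],"linear":[[0,0,0],[0,0,0],[0,0,0],[0.2,0,-1],[0.3,0,-2],[0.3,0,-2]],"jaw":[5,5,5,5,5,5]}' 30
python3 d.py 616 -158 140 -18 8;python3 -c "
from h import *
p,d,c=grab('side','s7.png')
cv2.imwrite('pics/s7c.png',cv2.resize(p[120:270,130:330],None,fx=4,fy=4))"
```

```text
t: 9.8
tcp_pos: [618.8, -157.0, 65.1]
tcp_rot: [0.807, 0.586, 0.056, -0.041]
force: [0.3, -0.5, -1.6]
gripper_width: 57.6
now t 9.80 grasp [ 618.  -159.5   83.7] yang -18.0 w 57.6 F [ 0.3 -0.5 -1.6] j1 -0.42 j6 -0.14
linear cm [ 0.86 -0.24 -5.57] dist mm 56 twist [-0.  0. -0.]
```

View pics/s7c.png

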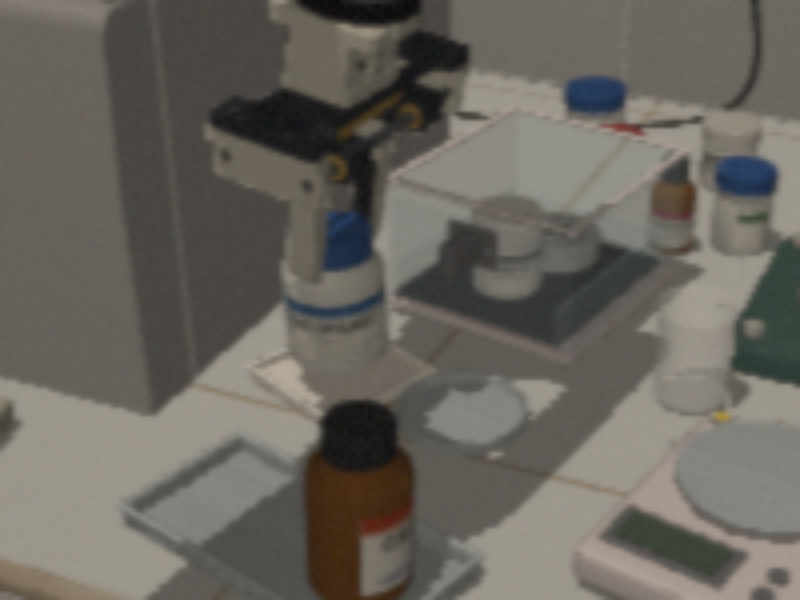

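```bash
python3 -m pendant '{"twist":[[0,0,0],[0,0,0],[0,0,0],[0,0,0]],"linear":[[0.4,-0.5,-2.5],[0.6,-1.5,-4],[0.6,-2.5,-4],[0.6,-2.5,-4]],"jaw":[5,5,5,5]}' 30
python3 d.py 466.8 -137.5 115 -22 8;python3 d.py 466.8 -137.5 70 -22 8
```

```text
t: 10.25
tcp_pos: [594.3, -148.6, 105.0]
tcp_rot: [0.807, 0.586, 0.056, -0.041]
force: [0.2, 1.2, -2.0]
gripper_width: 57.4
now t 10.25 grasp [ 593.5 -151.1  123.6] yang -18.0 w 57.4 F [ 0.2  1.2 -2. ] j1 -0.42 j6 -0.13
linear cm [ -2.73 -12.44   0.51] dist mm 128 twist [-0.6  0.   3.9]
now t 10.25 grasp [ 593.5 -151.1  123.6] yang -18.0 w 57.4 F [ 0.2  1.2 -2. ] j1 -0.42 j6 -0.13
linear cm [ -3.35 -12.44   4.97] dist mm 138 twist [-0.6  0.   3.9]
```

```bash
python3 -m pendant '{"twist":[[0,0,1],[0,0,2],[0,0,3],[0,0,3.9],[0,0,3.9],[0,0,3.9],[0,0,3.9],[0,0,3.9]],"linear":[[-0.5,-3,0],[-1.2,-6.5,0],[-2.1,-10,0.3],[-2.7,-12.4,0.5],[-2.8,-12.4,1.5],[-3.1,-12.4,3.5],[-3.3,-12.4,5],[-3.3,-12.4,5]],"jaw":[5,5,5,5,5,5,5,5]}' 30
python3 d.py 466.8 -137.5 63 -22 8; python3 -c "
from h import *
grab('wrist','w8.png'); grab('top','t8.png')"
```

```text
t: 11.05
tcp_pos: [466.8, -133.7, 48.2]
tcp_rot: [0.827, 0.558, 0.053, -0.045]
force: [-0.6, -0.5, -2.1]
gripper_width: 57.7
now t 11.05 grasp [ 466.1 -136.2   66.8] yang -21.9 w 57.7 F [-0.6 -0.5 -2.1] j1 -0.50 j6 -0.16
linear cm [-0.14  0.15  0.36] dist mm 4 twist [-0.9  0.  -0. ]
```

View pics/w8.png

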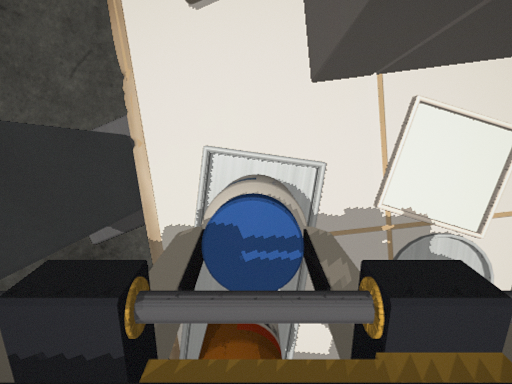

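```bash
python3 -m pendant '{"twist":[[0,0,0],[0,0,0],[0,0,0],[0,0,0]],"linear":[[0,0.1,0.2],[-0.1,0.1,0.4],[-0.1,0.1,0.4],[-0.1,0.1,0.4]],"jaw":[5,5,5,5]}' 30
python3 d.py 466.8 -137.5 61 -22 8
```

```text
t: 11.55
tcp_pos: [469.3, -135.3, 46.9]
tcp_rot: [0.827, 0.558, 0.054, -0.044]
force: [0.1, -0.0, -1.4]
gripper_width: 57.5
now t 11.55 grasp [ 468.5 -137.8   65.5] yang -21.9 w 57.5 F [ 0.1 -0.  -1.4] j1 -0.50 j6 -0.16
linear cm [-0.09 -0.15  0.44] dist mm 5 twist [-0.7  0.1  0. ]
```

```bash
python3 -m pendant '{"twist":[[0,0,0],[0,0,0],[0,0,0]],"linear":[[0,-0.1,0.2],[0,-0.1,0.4],[0,-0.1,0.4]],"jaw":[5,5,5]}' 30
python3 d.py 466.8 -137.5 61 -22 8
```

```text
t: 11.85
tcp_pos: [468.6, -134.6, 43.1]
tcp_rot: [0.827, 0.558, 0.054, -0.043]
force: [-0.8, -0.9, 0.6]
gripper_width: 57.3
now t 11.85 grasp [ 467.8 -137.1   61.7] yang -21.9 w 57.3 F [-0.8 -0.9  0.6] j1 -0.50 j6 -0.16
linear cm [-0.08 -0.06  0.06] dist mm 1 twist [-0.7  0.1  0. ]
```

```bash
python3 -m pendant '{"twist":[[0,0,0],[0,0,0],[0,0,0],[0,0,0],[0,0,0],[0,-4,0],[0,-8,0],[0,-8,0],[0,-8,0]],"linear":[[0,0,0.1],[0,0,0.1],[0,0,0.1],[0,0,0],[0.2,0,-2],[0.8,0,-6],[1.4,0,-10],[2,0,-14],[2,0,-14]],"jaw":[5,9,9,9,9,9,9,9,9]}' 30
python3 d.py 466.8 -137.5 61 -22 0;  python3 -c "
from h import *
p,d,c=grab('wrist','w9.png'); np.savez('w9.npz',p=p,d=d,pos=c['position'],att=c['attitude'],K=c['camera_matrix'])"
```

```text
t: 12.75
tcp_pos: [474.1, -135.4, 191.5]
tcp_rot: [0.828, 0.561, -0.001, 0.0]
force: [0.0, 0.2, 0.2]
gripper_width: 89.9
now t 12.75 grasp [ 474.2 -135.4  210.3] yang -21.8 w 89.9 F [0.  0.2 0.2] j1 -0.38 j6 -0.00
linear cm [-0.45 -0.6  14.93] dist mm 150 twist [-0.   0.1  0.2]
```

View pics/w9.png

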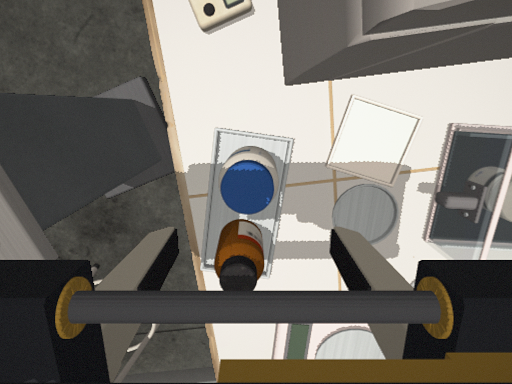

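Run:
```python
from h import *
z=np.load('w9.npz'); cv2.imwrite('pics/w9c.png',cv2.resize(z['p'][85:265,320:512],None,fx=4,fy=3.2,interpolation=cv2.INTER_CUBIC))
c=dict(position=z['pos'],attitude=z['att'],camera_matrix=z['K']); P=cloud(c,z['d'])
for n,zz,lo in [('w',94,-180),('b',107,-300)]:
    m=(abs(P[...,2]-zz)<5)&(P[...,0]<520)&(P[...,1]>lo)&(P[...,1]<lo+90)
    v,u=np.nonzero(m);print(n,onz(c,u.mean(),v.mean(),zz).round(1),m.sum())
```

```text
w [ 466.5 -134.5   94. ] 2214
b [ 423.2 -220.5  107. ] 681
```

View pics/w9c.png

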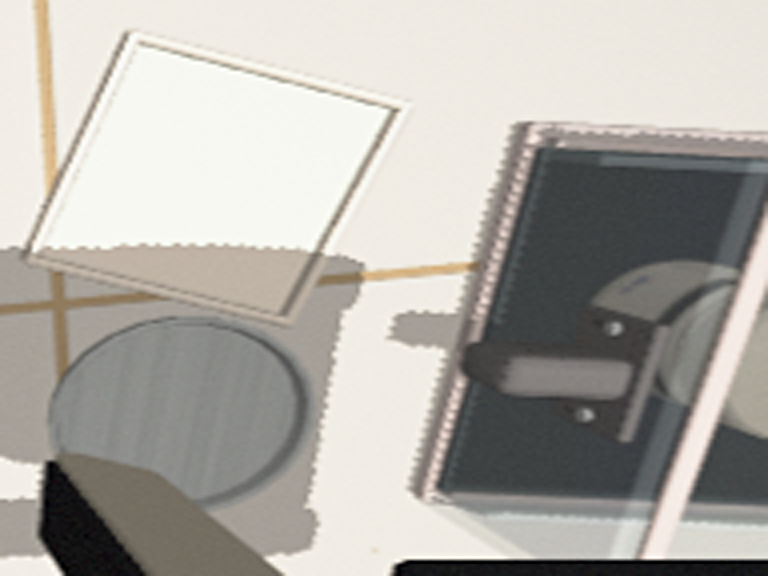

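```bash
python3 - <<'E'
from h import *
z=np.load('w9.npz'); c=dict(position=z['pos'],attitude=z['att'],camera_matrix=z['K'])
f=lambda x,y,h: onz(c,x/4+320,y/3.2+85,h)
S=[f(*q,9) for q in [(128,30),(410,105),(292,328),(25,260)]]
print('sq',np.mean(S,0).round(1),[np.linalg.norm(S[i]-S[(i+1)%4]).round(1) for i in range(4)])
print('rd',f(178,408,9).round(1),[np.linalg.norm(f(48,405,9)-f(308,405,9)).round(1)])
print('pull',f(466,360,88).round(1),f(635,378,88).round(1))
E
python3 d.py 659 -231 150 65.5;python3 d.py 659 -231 150 -114.5
```

```text
sq [ 622.  -159.3    9. ] [np.float64(91.0), np.float64(89.9), np.float64(91.4), np.float64(89.2)]
rd [ 586.7 -243.     9. ] [np.float64(85.0)]
pull [ 641.9 -217.    88. ] [ 680.8 -239.1   88. ]
now t 12.80 grasp [ 472.8 -135.2  207. ] yang -21.8 w 89.9 F [-0.5  0.2  0. ] j1 -0.38 j6 -0.00
linear cm [-1.97 20.88  5.62] dist mm 217 twist [ -0.2  -0.1 -87.3]
now t 12.80 grasp [ 472.8 -135.2  207. ] yang -21.8 w 89.9 F [-0.5  0.2  0. ] j1 -0.38 j6 -0.00
linear cm [-1.97 20.88  5.62] dist mm 217 twist [-0.1  0.2 92.7]
```

```bash
python3 -m pendant '{"twist":[[0,0,92],[0,0,92],[0,0,92],[0,0,92],[0,0,92],[0,0,92],[0,0,92],[0,0,92],[0,0,92],[0,0,92],[0,0,92],[0,0,92]],"linear":[[-0.2,3,0],[-0.4,6,0],[-0.8,8,0],[-1,10,0],[-1.2,12,0.5],[-1.3,14,1],[-1.5,16,1.5],[-1.7,18,2],[-1.8,20,3],[-1.9,20,3.5],[-1.9,20,4],[-1.9,20,4]],"jaw":[4,4,4,4,4,4,4,4,4,4,4,4]}' 30
python3 d.py 661 -230.5 78 -114.5;  python3 -c "
from h import *
p,d,c=grab('wrist','w10.png'); np.savez('w10.npz',p=p,d=d,pos=c['position'],att=c['attitude'],K=c['camera_matrix']); p,d,c=grab('top','t10.png');cv2.imwrite('pics/t10c.png',cv2.resize(p[60:260,150:350],None,fx=3,fy=3))"
```

```text
t: 14.0
tcp_pos: [649.5, -226.8, 143.8]
tcp_rot: [0.978, -0.207, -0.005, -0.0]
force: [0.3, -0.6, 0.5]
gripper_width: 39.7
now t 14.00 grasp [ 649.7 -226.8  162.6] yang -113.9 w 39.7 F [ 0.3 -0.6  0.5] j1 -0.41 j6 1.58
linear cm [ 1.28 -0.14  8.45] dist mm 85 twist [0.1 0.5 0.6]
```

View pics/w10.png

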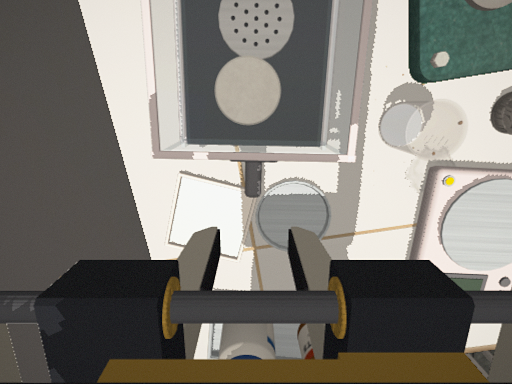

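View pics/t10c.png

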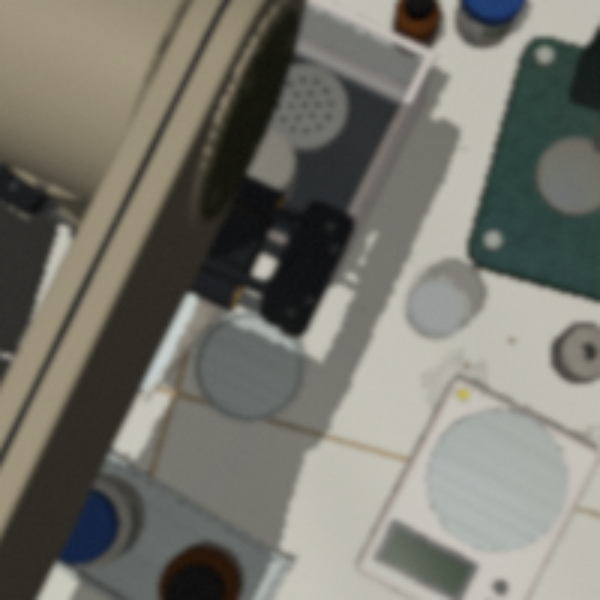

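Run:
```python
from h import *
z=np.load('w10.npz'); c=dict(position=z['pos'],attitude=z['att'],camera_matrix=z['K']); f=lambda u,v,h:onz(c,u,v,h)
a,b=f(253.5,196,90),f(254.5,162,90); print('pull',a.round(1),b.round(1),np.linalg.norm(a-b),np.degrees(np.arctan2(*(b-a)[[1,0]])))
a,b=f(150,156,107),f(354,160,107); print('front',a.round(1),b.round(1),np.linalg.norm(a-b),np.degrees(np.arctan2(*(a-b)[[1,0]]))-90,((a+b)/2).round(1))
a,b=f(150,0,107),f(153,150,107);print('left side yaw',np.degrees(np.arctan2(*(a-b)[[1,0]])))
print('pot',f(248,90,83).round(1),np.linalg.norm(f(215,90,83)-f(281,90,83)))
P=cloud(c,z['d']); print(P[170:200:4,254].round(0))
```

```text
pull [ 651.5 -227.2   90. ] [ 677.9 -239.9   90. ] 29.29170694075499 -25.58477784300846
front [ 717.5 -170.3  107. ] [ 651.4 -311.4  107. ] 155.79619371825535 -25.10055721613267 [ 684.5 -240.8  107. ]
left side yaw -28.22170730433805
pot [ 731.6 -258.1   83. ] 52.25884996183886
[[ 672. -237.   91.]
 [ 669. -235.   90.]
 [ 666. -234.   90.]
 [ 663. -233.   90.]
 [ 659. -231.   90.]
 [ 656. -230.   91.]
 [ 653. -228.   90.]
 [ 626. -217.   10.]]
```

```bash
python3 d.py 663 -233 78 -115.2
```

```text
now t 14.10 grasp [ 650.4 -227.   164.6] yang -113.7 w 40.1 F [ 0.2 -0.4 -0. ] j1 -0.41 j6 1.57
linear cm [1.46 0.03 8.65] dist mm 88 twist [0.1 0.4 1.5]
```

```bash
python3 -m pendant '{"twist":[[0,0.3,1.5],[0,0.3,1.5],[0,0.3,1.5],[0,0.3,1.5],[0,0.3,1.5],[0,0.3,1.5]],"linear":[[1.5,0,1],[1.5,0,4],[1.5,0,6.5],[1.5,0,8.6],[1.5,0,8.6],[1.5,0,8.6]],"jaw":[4,4,4,4,4,4]}' 30
python3 d.py 663 -233 78 -115.2
```

```text
t: 14.7
tcp_pos: [663.2, -232.8, 59.9]
tcp_rot: [0.976, -0.217, -0.001, 0.0]
force: [0.0, -0.2, 0.3]
gripper_width: 40.2
now t 14.70 grasp [ 663.3 -232.8   78.7] yang -115.1 w 40.2 F [ 0.  -0.2  0.3] j1 -0.41 j6 1.60
linear cm [-0.01  0.03  0.07] dist mm 1 twist [0.1 0.1 0.1]
```

Close on the tab and pull along tool −x, 115 mm.

```bash
python3 -m pendant '{"twist":[[0,0,0],[0,0,0],[0,0,0],[0,0,0],[0,0,0]],"linear":[[0,0,0],[0,0,0],[0,0,0],[0,0,0],[0,0,0]],"jaw":[1,1,1,1,1]}' 25
python3 -m pendant '{"twist":[[0,0,0],[0,0,0],[0,0,0],[0,0,0],[0,0,0],[0,0,0],[0,0,0],[0,0,0]],"linear":[[-1.2,0,0],[-3,0,0],[-5,0,0],[-7,0,0],[-9,0,0],[-10.7,0,0],[-11.6,0,0],[-11.6,0,0]],"jaw":[1,1,1,1,1,1,1,1]}' 25
python3 d.py 663 -233 78 -115.2
```

```text
t: 15.2
tcp_pos: [663.9, -232.7, 60.9]
tcp_rot: [0.976, -0.217, -0.0, 0.0]
force: [-0.2, 1.2, 3.1]
gripper_width: 10.3
t: 16.0
tcp_pos: [558.2, -183.3, 61.0]
tcp_rot: [0.976, -0.217, -0.0, 0.0]
force: [0.1, -0.3, 0.3]
gripper_width: 9.8
now t 16.00 grasp [ 558.2 -183.3   79.8] yang -115.0 w 9.8 F [ 0.1 -0.3  0.3] j1 -0.40 j6 1.60
linear cm [11.6   0.06  0.17] dist mm 116 twist [0.  0.  0.2]
```

```bash
python3 -c "
from h import *
p,d,c=grab('wrist','w11.png'); np.savez('w11.npz',p=p,d=d,pos=c['position'],att=c['attitude'],K=c['camera_matrix']); grab('side','s11.png')"
```

```text
(no output)
```

View pics/w11.png

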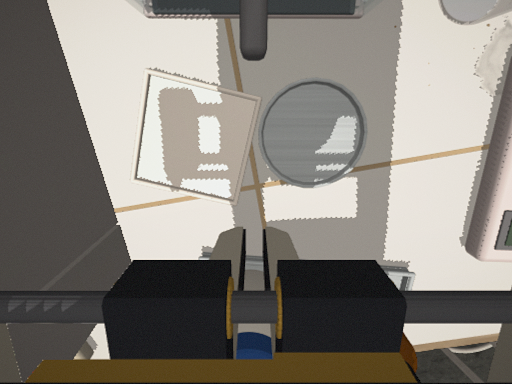

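View pics/s11.png

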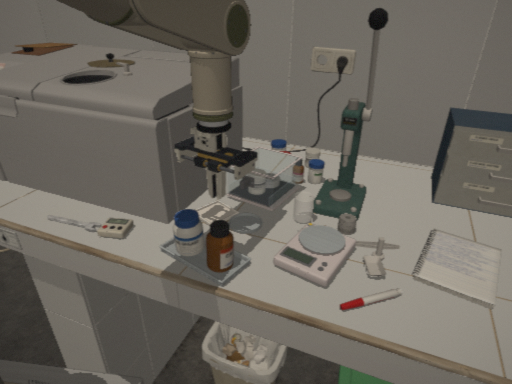

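Run:
```python
from h import *
z=np.load('w11.npz'); c=dict(position=z['pos'],attitude=z['att'],camera_matrix=z['K']); f=lambda u,v,h:onz(c,u,v,h)
print('pull tip',f(253.5,60,90).round(1),f(253.5,56,78).round(1))
P=cloud(c,z['d']); print(P[10:70:6,254].round(0))
m=(P[...,2]>75)&(P[...,2]<95)&(P[...,0]>620);print(P[m].min(0),P[m].max(0))
```

```text
pull tip [ 647.7 -224.8   90. ] [ 650.9 -226.3   78. ]
[[ 668. -234.   91.]
 [ 665. -233.   90.]
 [ 663. -232.   89.]
 [ 661. -231.   91.]
 [ 658. -230.   91.]
 [ 656. -229.   89.]
 [ 654. -228.   88.]
 [ 651. -227.   87.]
 [ 649. -226.   82.]
 [ 656. -229.   -1.]]
[ 620.00865295 -242.42485332   75.00126979] [711.77490288 -76.66089693  94.99571991]
```

```bash
python3 d.py 665 -233.5 76 -115.2
python3 -m pendant '{"twist":[[0,0,0],[0,0,0],[0,0,0],[0,0,0],[0,0,0],[0,0,0],[0,0,0],[0,0,0],[0,0,0]],"linear":[[0,0,0],[0,0,0],[0,0,0],[3,0,0],[6,0,0],[9,0,0],[11.6,0.1,0.4],[11.8,0.1,0.4],[11.8,0.1,0.4]],"jaw":[4,4,4,4,4,4,4,4,4]}' 50
python3 d.py 665 -233.5 76 -115.2
python3 -c "
from h import *
grab('wrist','w12.png')"
```

```text
now t 16.10 grasp [ 559.4 -183.9   80.1] yang -115.1 w 9.9 F [ 0.1  0.2 -0.3] j1 -0.40 j6 1.60
linear cm [1.167e+01 1.000e-02 4.100e-01] dist mm 117 twist [ 0.  -0.   0.1]
t: 17.0
tcp_pos: [665.7, -234.9, 56.4]
tcp_rot: [0.976, -0.217, -0.001, 0.0]
force: [-0.1, 0.0, 0.0]
gripper_width: 39.9
now t 17.00 grasp [ 665.7 -234.9   75.2] yang -115.1 w 39.9 F [-0.1  0.   0. ] j1 -0.41 j6 1.60
linear cm [-0.12 -0.09 -0.08] dist mm 2 twist [0.  0.1 0.1]
```

View pics/w12.png

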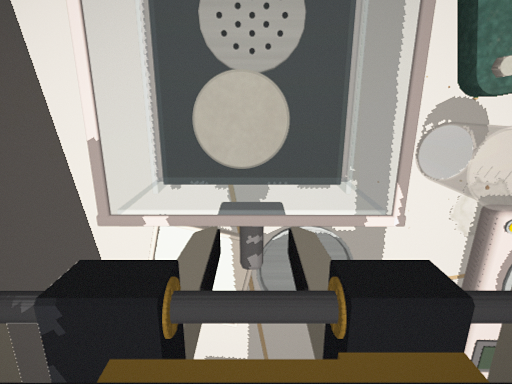

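Run:
```python
from h import *
c=optics.get_calibration('wrist'); s=r.read_state(); Rc=R.from_quat(s['tcp_rot']).as_matrix(); t=s['tcp_pos']
print('tcp',proj(c,t),'grasp',proj(c,t-18.8*Rc[:,2]),'body65',proj(c,t-84*Rc[:,2]), 'campos tool frame',Rc.T@(c['position']-t), Rc.T@rot(c))
g=t-18.8*Rc[:,2]
print([proj(c,g+Rc@[a,0,0]).round(0) for a in (-14,0,14)])
```

```text
tcp [254.07077893 222.07259036] grasp [254.09181788 233.16092668] body65 [254.21065418 295.79224167] campos tool frame [ 7.70025053e+01 -1.43571415e-01 -1.95343267e+02] [[-1.44220737e-04 -9.60630415e-01 -2.77829418e-01]
 [ 9.99999983e-01 -1.06295309e-04 -1.51568643e-04]
 [ 1.16069485e-04 -2.77829435e-01  9.60630414e-01]]
[array([254., 253.]), array([254., 233.]), array([254., 212.])]
```

```bash
python3 -m pendant '{"twist":[[0,0,0],[0,0,0],[0,0,0],[0,0,0],[0,0,0],[0,0,0]],"linear":[[0,-0.1,-0.1],[0,-0.1,-0.1],[0,-0.1,-0.1],[0,-0.1,-0.1],[0,-0.1,-0.1],[0,-0.1,-0.1]],"jaw":[0,0,0,0,0,0]}' 50
python3 -m pendant '{"twist":[[0,0,0],[0,0,0],[0,0,0]],"linear":[[-0.5,0,0],[-1.5,0,0],[-2.5,0,0]],"jaw":[0,0,0]}' 50
python3 -c "
from h import *
grab('wrist','w13.png')"
```

```text
t: 17.65
tcp_pos: [666.0, -233.3, 58.2]
tcp_rot: [0.976, -0.217, -0.0, 0.0]
force: [-0.1, 2.1, 3.2]
gripper_width: 12.7
t: 17.95
tcp_pos: [643.3, -222.7, 58.2]
tcp_rot: [0.976, -0.217, 0.0, 0.0]
force: [3.0, 1.5, 1.1]
gripper_width: 12.5
```

View pics/w13.png

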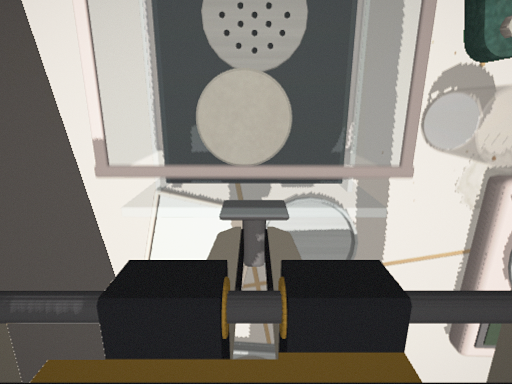

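```bash
python3 -m pendant '{"twist":[[0,0,0],[0,0,0],[0,0,0],[0,0,0],[0,0,0],[0,0,0],[0,0,0]],"linear":[[-1.2,0,0],[-3,0,0],[-5,0,0],[-7,0,0],[-8.4,0,0],[-9,0,0],[-9,0,0]],"jaw":[0,0,0,0,0,0,0]}' 50
python3 -c "
from h import *
grab('wrist','w14.png')"
```

```text
t: 18.7
tcp_pos: [559.9, -183.5, 58.2]
tcp_rot: [0.976, -0.217, -0.001, -0.0]
force: [0.7, 2.5, 0.4]
gripper_width: 12.5
```

View pics/w14.png

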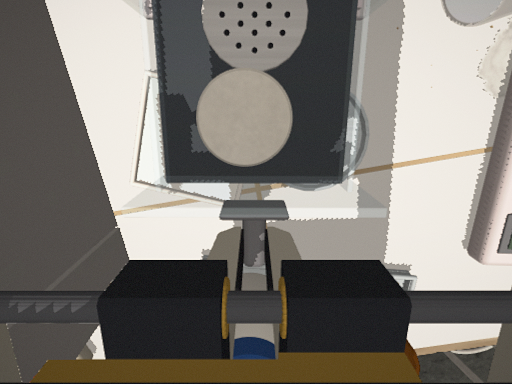

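```bash
python3 - <<'E'
from h import *
c=optics.get_calibration('wrist'); p=cv2.imread('pics/w14.png')
g=cv2.cvtColor(p,cv2.COLOR_BGR2GRAY)
print('pot',onz(c,244.3,117.5,83).round(1),np.linalg.norm(onz(c,196.5,117,83)-onz(c,292.5,117,83)))
E
python3 -m pendant '{"twist":[[0,0,0],[0,0,0],[0,0,0],[0,0,0],[0,0,0],[0,0,0],[0,0,0]],"linear":[[0,0,0],[0,0,0],[0,0,0],[0,0,-3],[0,0,-7],[0,0,-9],[0,0,-9]],"jaw":[3,4,5,5,5,5,7]}' 30
python3 -c "
from h import *
p,d,c=grab('wrist','w15.png'); np.savez('w15.npz',p=p,d=d,pos=c['position'],att=c['attitude'],K=c['camera_matrix'])
P=cloud(c,d); print(P[120,250])"
```

```text
pot [ 626.4 -208.7   83. ] 51.94472729578471
t: 19.45
tcp_pos: [563.2, -185.2, 152.9]
tcp_rot: [0.976, -0.217, 0.003, 0.001]
force: [0.0, 0.0, 0.5]
gripper_width: 54.6
[ 623.61804844 -209.70280721   82.98885082]
```

View pics/w15.png

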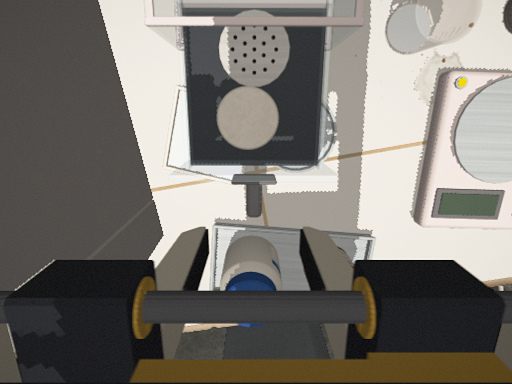

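```bash
python3 - <<'E'
from h import *
z=np.load('w15.npz'); c=dict(position=z['pos'],attitude=z['att'],camera_matrix=z['K']); P=cloud(c,z['d'])
m=(abs(P[...,2]-83)<5)&(np.hypot(P[...,0]-625,P[...,1]+209)<32); v,u=np.nonzero(m); print(m.sum(),u.mean(),v.mean(),onz(c,u.mean(),v.mean(),83).round(1))
E
python3 d.py 625.5 -209 150 -115.2; python3 d.py 625.5 -209 72 -115.2
```

```text
3100 246.87935483870967 117.40516129032258 [ 626.7 -208.2   83. ]
now t 19.50 grasp [ 561.9 -184.6  169. ] yang -115.0 w 58.0 F [ 0.2 -0.3 -0.7] j1 -0.40 j6 1.60
linear cm [ 6.78 -0.48  1.92] dist mm 71 twist [ 0.  -0.1  0.2]
now t 19.50 grasp [ 561.9 -184.6  169. ] yang -115.0 w 58.0 F [ 0.2 -0.3 -0.7] j1 -0.40 j6 1.60
linear cm [ 6.76 -0.49  9.72] dist mm 118 twist [ 0.  -0.1  0.2]
```

Target (626.5,−208.4): +1 mm in tool x.

```bash
python3 -m pendant '{"twist":[[0,0,0],[0,0,0],[0,0,0],[0,0,0],[0,0,0],[0,0,0],[0,0,0]],"linear":[[3.4,-0.3,0],[6.8,-0.5,1.5],[6.9,-0.5,4],[6.9,-0.5,7],[6.9,-0.5,9.4],[6.9,-0.5,9.7],[6.9,-0.5,9.7]],"jaw":[8,8,8,8,8,8,8]}' 20
python3 d.py 626.5 -208.4 72 -115.2; python3 -c "
from h import *
grab('wrist','w16.png')"
```

```text
t: 20.2
tcp_pos: [625.2, -208.9, 51.2]
tcp_rot: [0.976, -0.217, -0.001, 0.0]
force: [-0.6, -0.8, 0.0]
gripper_width: 80.2
now t 20.20 grasp [ 625.3 -208.9   70. ] yang -115.1 w 80.2 F [-0.6 -0.8  0. ] j1 -0.40 j6 1.61
linear cm [ 0.09 -0.1  -0.2 ] dist mm 2 twist [0.  0.1 0.1]
```

View pics/w16.png

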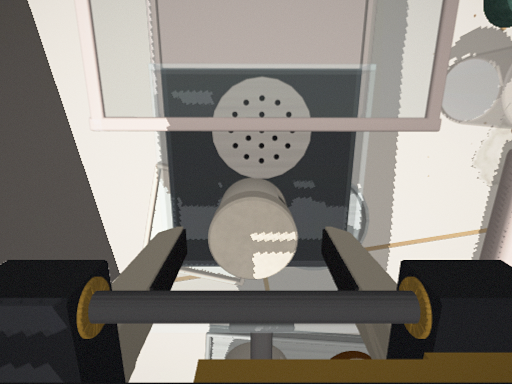

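```bash
python3 -m pendant '{"twist":[[0,0,0],[0,0,0],[0,0,0],[0,0,0],[0,0,0],[0,0,0],[0,0,0],[0,0,0]],"linear":[[0.1,-0.1,-0.1],[0.1,-0.1,-0.1],[0.1,-0.1,-0.1],[0.1,-0.1,-0.1],[0.1,-0.1,-0.1],[0.1,-0.1,-0.1],[0.1,-0.1,-0.1],[0.1,-0.1,-0.1]],"jaw":[4,4,4,4,4,4,4,4]}' 20
python3 d.py 626.5 -208.4 72 -115.2
```

```text
t: 21.05
tcp_pos: [627.8, -208.9, 54.1]
tcp_rot: [0.976, -0.217, 0.001, 0.0]
force: [0.1, 0.2, -0.3]
gripper_width: 40.3
now t 21.05 grasp [ 627.8 -208.9   72.9] yang -115.0 w 40.3 F [ 0.1  0.2 -0.3] j1 -0.40 j6 1.61
linear cm [-0.14  0.01  0.09] dist mm 2 twist [ 0.  -0.1  0.2]
```

```bash
python3 -c "
from h import *
grab('wrist','w17.png');p,d,c=grab('side','s17.png')
cv2.imwrite('pics/s17c.png',cv2.resize(p[120:270,130:330],None,fx=4,fy=4))"
```

```text
(no output)
```

View pics/w17.png

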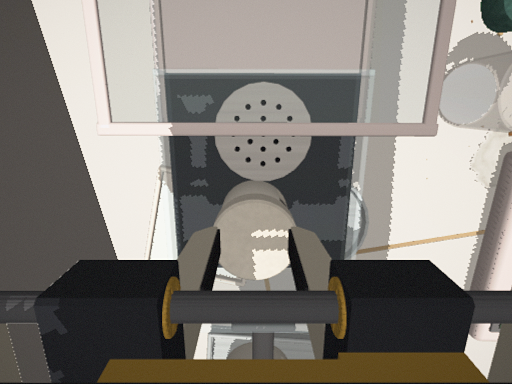

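View pics/s17c.png

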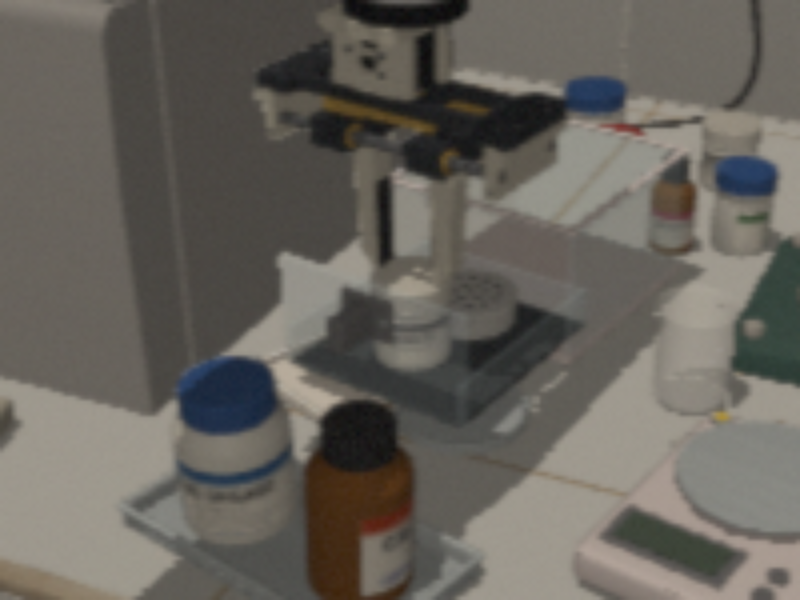

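```bash
python3 -m pendant '{"twist":[[0,0,0],[0,0,0],[0,0,0],[0,0,0]],"linear":[[0,0,0],[0,0,0],[0,0,0],[0,0,0]],"jaw":[2,2,2,2]}' 20
python3 -m pendant '{"twist":[[0,0,0],[0,0,0],[0,0,0]],"linear":[[0,0,-0.5],[0,0,-1],[0,0,-1]],"jaw":[2,2,2]}' 20
python3 -c "
from h import *
grab('wrist','w18.png');p,d,c=grab('side','s18.png')
cv2.imwrite('pics/s18c.png',cv2.resize(p[120:270,130:330],None,fx=4,fy=4))"
```

```text
t: 21.55
tcp_pos: [627.8, -209.0, 54.1]
tcp_rot: [0.976, -0.217, 0.001, 0.0]
force: [-0.2, -0.3, 0.5]
gripper_width: 20.2
t: 21.85
tcp_pos: [628.7, -209.3, 65.7]
tcp_rot: [0.976, -0.217, 0.002, 0.0]
force: [-1.0, 0.2, 0.1]
gripper_width: 20.0
```

View pics/s18c.png

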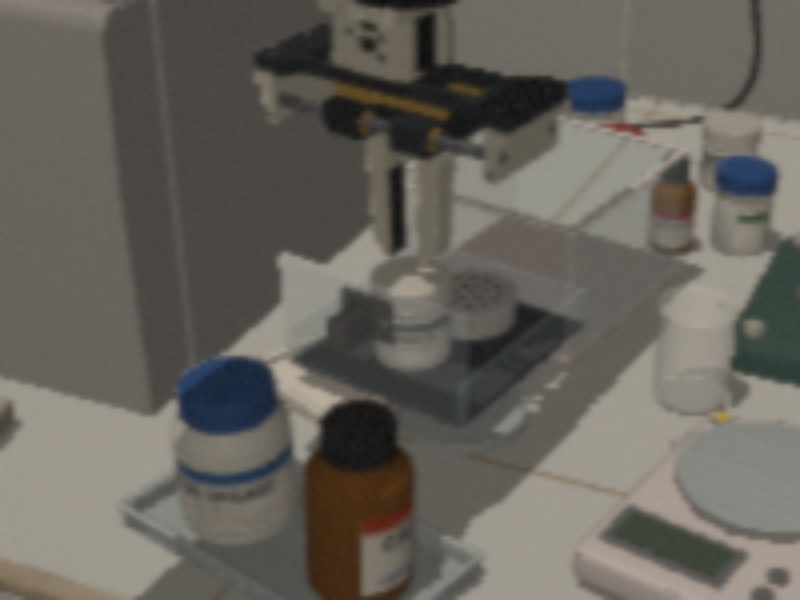

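View pics/w18.png

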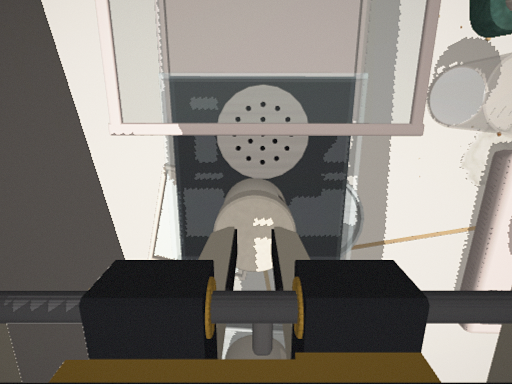

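Run:
```python
from h import *
p,d,c=grab('wrist'); s=r.read_state(); Rc=R.from_quat(s['tcp_rot']).as_matrix()
P=(cloud(c,d)-s['tcp_pos'])@Rc
for u in (215,225,233,240,270,277,285,295):
    print(u,[(v,P[v,u].round(0).tolist()) for v in range(224,262,6)])
```

```text
215 [(224, [5.0, -25.0, -16.0]), (230, [2.0, -24.0, -18.0]), (236, [9.0, -21.0, -43.0]), (242, [9.0, -20.0, -50.0]), (248, [9.0, -19.0, -58.0]), (254, [9.0, -19.0, -63.0]), (260, [9.0, -18.0, -70.0])]
225 [(224, [6.0, -18.0, -18.0]), (230, [9.0, -17.0, -34.0]), (236, [9.0, -16.0, -43.0]), (242, [9.0, -15.0, -50.0]), (248, [9.0, -14.0, -58.0]), (254, [10.0, -14.0, -65.0]), (260, [9.0, -13.0, -70.0])]
233 [(224, [6.0, -13.0, -18.0]), (230, [9.0, -12.0, -35.0]), (236, [8.0, -12.0, -41.0]), (242, [7.0, -11.0, -47.0]), (248, [7.0, -11.0, -54.0]), (254, [8.0, -10.0, -62.0]), (260, [4.0, -10.0, -61.0])]
240 [(224, [6.0, -9.0, -18.0]), (230, [2.0, -9.0, -18.0]), (236, [-3.0, -9.0, -17.0]), (242, [-6.0, -9.0, -18.0]), (248, [-10.0, -9.0, -19.0]), (254, [-15.0, -9.0, -18.0]), (260, [-19.0, -9.0, -17.0])]
270 [(224, [6.0, 10.0, -18.0]), (230, [2.0, 10.0, -18.0]), (236, [-3.0, 10.0, -16.0]), (242, [-6.0, 10.0, -19.0]), (248, [-10.0, 10.0, -19.0]), (254, [-15.0, 10.0, -17.0]), (260, [-19.0, 10.0, -18.0])]
277 [(224, [6.0, 14.0, -17.0]), (230, [9.0, 13.0, -35.0]), (236, [9.0, 12.0, -43.0]), (242, [9.0, 12.0, -51.0]), (248, [9.0, 11.0, -58.0]), (254, [7.0, 11.0, -61.0]), (260, [8.0, 11.0, -67.0])]
285 [(224, [6.0, 19.0, -19.0]), (230, [9.0, 17.0, -36.0]), (236, [9.0, 17.0, -43.0]), (242, [9.0, 16.0, -52.0]), (248, [9.0, 15.0, -58.0]), (254, [9.0, 15.0, -64.0]), (260, [9.0, 14.0, -70.0])]
295 [(224, [-18.0, 34.0, 42.0]), (230, [1.0, 26.0, -16.0]), (236, [9.0, 22.0, -43.0]), (242, [9.0, 21.0, -52.0]), (248, [9.0, 20.0, -58.0]), (254, [9.0, 19.0, -65.0]), (260, [36.0, 11.0, -121.0])]
```

```bash
sed -i 's/r\.grasp_offset/OFF/g; s/^import sys; /import sys; OFF=49; /' d.py
python3 -m pendant '{"twist":[[0,0,0],[0,0,0],[0,0,0],[0,0,0]],"linear":[[0,0,-1],[0,0,-1],[0,0,-1],[0,0,-1]],"jaw":[8,8,8,8]}' 20
python3 d.py 626.5 -208.4 73 -115.2;  python3 - <<'E'
from h import *
p,d,c=grab('wrist'); P=cloud(c,d); m=(abs(P[...,2]-83)<4)&(np.hypot(P[...,0]-627,P[...,1]+208)<30); v,u=np.nonzero(m); print(m.sum(),onz(c,u.mean(),v.mean(),83).round(1),P[m].min(0),P[m].max(0))
E
```

```text
t: 22.4
tcp_pos: [627.9, -208.9, 74.3]
tcp_rot: [0.976, -0.217, 0.001, 0.0]
force: [-0.2, 0.6, -1.0]
gripper_width: 47.5
now t 22.40 grasp [ 627.9 -208.9  123.3] yang -115.0 w 47.5 F [-0.2  0.6 -1. ] j1 -0.40 j6 1.61
linear cm [-0.16  0.01  5.03] dist mm 50 twist [ 0.  -0.1  0.2]
4629 [ 628.  -208.9   83. ] [ 599.68027344 -234.38441883   79.00176718] [ 652.63711427 -181.64854976   84.63031343]
```

```bash
python3 -m pendant '{"twist":[[0,0,0],[0,0,0],[0,0,0],[0,0,0],[0,0,0],[0,0,0],[0,0,0],[0,0,0],[0,0,0]],"linear":[[0,0,0],[0,0,0],[0,0,0],[0,0,0],[-0.1,0,1.5],[-0.1,0,3],[-0.1,0,4.5],[-0.1,0,5],[-0.1,0,5]],"jaw":[8,8,8,8,8,8,8,8,8]}' 20
python3 d.py 627 -208.7 73 -115.2; python3 -c "
from h import *
grab('wrist','w19.png')"
```

```text
t: 23.35
tcp_pos: [625.4, -207.9, 21.8]
tcp_rot: [0.976, -0.217, -0.001, -0.0]
force: [-0.8, 0.6, -0.2]
gripper_width: 80.0
now t 23.35 grasp [ 625.6 -207.9   70.8] yang -115.1 w 80.0 F [-0.8  0.6 -0.2] j1 -0.40 j6 1.61
linear cm [ 0.17  0.01 -0.23] dist mm 3 twist [0.  0.1 0.1]
```

View pics/w19.png

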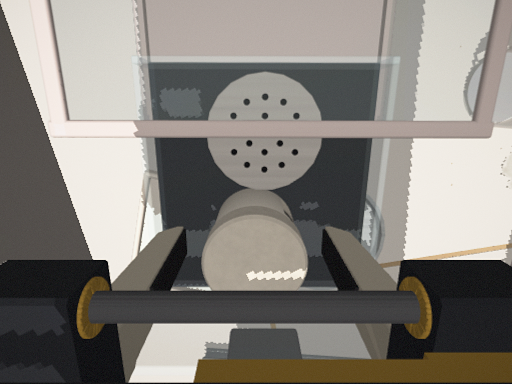

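Now truly around the pot. Grip.

```bash
python3 -m pendant '{"twist":[[0,0,0],[0,0,0],[0,0,0],[0,0,0],[0,0,0],[0,0,0],[0,0,0]],"linear":[[0.1,0,-0.2],[0.1,0,-0.2],[0.1,0,-0.2],[0.1,0,-0.2],[0.1,0,-0.2],[0.1,0,-0.2],[0.1,0,-0.2]],"jaw":[4.5,4.5,4.5,4.5,4.5,4.5,4.5]}' 20
python3 d.py 627 -208.7 73 -115.2
```

```text
t: 24.1
tcp_pos: [627.6, -208.9, 25.7]
tcp_rot: [0.976, -0.217, 0.0, 0.0]
force: [0.2, -0.0, 3.2]
gripper_width: 52.0
now t 24.10 grasp [ 627.6 -208.8   74.7] yang -115.1 w 52.0 F [ 0.2 -0.   3.2] j1 -0.40 j6 1.61
linear cm [-0.06  0.01  0.17] dist mm 2 twist [ 0.  -0.   0.1]
```

```bash
python3 -m pendant '{"twist":[[0,0,0],[0,0,0],[0,0,0],[0,0,0],[0,0,0]],"linear":[[0,0,-1.5],[0,0,-4.5],[0,0,-8],[0,0,-10.5],[0,0,-10.5]],"jaw":[4.5,4.5,4.5,4.5,4.5]}' 20
python3 - <<'E'
from h import *
z=np.load('top0.npz'); c=optics.get_calibration('top'); P=cloud(c,z['d'])
m=(abs(P[...,2]-38)<2.5)&(P[...,0]>430)&(P[...,0]<580)&(P[...,1]<-360)&(P[...,1]>-520); print(m.sum(),P[m].mean(0))
hsv=cv2.cvtColor(z['p'],cv2.COLOR_BGR2HSV); print(hsv[217,315],hsv[192,302],hsv[200,343])
pan=(hsv[...,1]>12)&(hsv[...,0]>75)&(hsv[...,0]<110)&(hsv[...,2]>110)
u8=pan.astype(np.uint8); u8[:, :280]=0;u8[:,352:]=0;u8[:185]=0;u8[250:]=0; u8=cv2.morphologyEx(u8,cv2.MORPH_OPEN,np.ones((5,5)))
k=max(cv2.findContours(u8,0,1)[0],key=cv2.contourArea); (x,y),a,b=cv2.fitEllipse(cv2.convexHull(k)); print(x,y,a,b,onz(c,x,y,38))
o,d=ray(c,x,y);print('diam',np.mean(a)*(c['position'][2]-38)/392)
p,d,c=grab('wrist','w20.png'); print(r.read_state()['gripper_width'],r.read_state()['force'])
E
python3 d.py 506 -437 120 -115
```

```text
t: 24.6
tcp_pos: [630.5, -210.0, 137.1]
tcp_rot: [0.976, -0.217, 0.005, 0.001]
force: [0.0, -0.3, 0.2]
gripper_width: 51.5
1519 [ 501.04536124 -436.35773155   38.47402164]
[ 75  10 154] [ 26  53 167] [ 25  16 172]
now t 24.60 grasp [ 630.1 -209.8  186.1] yang -115.0 w 51.5 F [ 0.  -0.3  0.2] j1 -0.40 j6 1.61
linear cm [-1.73 25.84  6.59] dist mm 267 twist [-0.  -0.5 -0. ]Traceback (most recent call last):
  File "<stdin>", line 7, in <module>
ValueError: max() iterable argument is empty
```

```bash
python3 d.py 450 -410 180 -115;python3 -c "
from h import *
c=optics.get_calibration('top');print(onz(c,315.8,220.2,38))"
```

```text
now t 24.60 grasp [ 630.1 -209.8  186.1] yang -115.0 w 51.5 F [ 0.  -0.3  0.2] j1 -0.40 j6 1.61
linear cm [-7.89 25.76  0.53] dist mm 270 twist [-0.  -0.5 -0. ]
[ 499.8448778  -438.73095309   38.        ]
```

```bash
python3 -m pendant '{"twist":[[0,0,0],[0,0,0],[0,0,0],[0,0,0],[0,0,0],[0,0,0],[0,0,0],[0,0,0],[0,0,0],[0,0,0]],"linear":[[-0.8,2.5,0],[-1.8,6,0],[-2.8,9.5,0],[-3.9,13,0.2],[-5,16.5,0.3],[-6,20,0.4],[-7.2,23.5,0.5],[-7.9,25.7,0.5],[-7.9,25.7,0.5],[-7.9,25.7,0.5]],"jaw":[4.5,4.5,4.5,4.5,4.5,4.5,4.5,4.5,4.5,4.5]}' 20
python3 - <<'E'
from h import *
p,d,c=grab('wrist','w20.png'); np.savez('w20.npz',p=p,d=d,pos=c['position'],att=c['attitude'],K=c['camera_matrix'])
P=cloud(c,d); m=(abs(P[...,2]-37.5)<2.5)&(P[...,0]>430)&(P[...,0]<580)&(P[...,1]<-360)&(P[...,1]>-520); v,u=np.nonzero(m); print(m.sum(),u.min(),u.max(),v.min(),v.max())
E
```

```text
t: 25.6
tcp_pos: [449.6, -409.0, 130.4]
tcp_rot: [0.976, -0.217, 0.004, 0.0]
force: [-0.0, -0.6, -1.2]
gripper_width: 51.8
10415 201 315 2 180
```

View pics/w20.png

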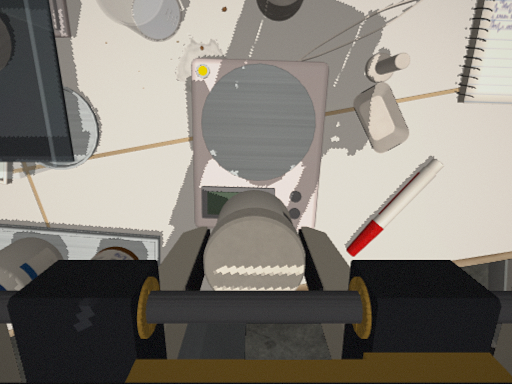

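```bash
python3 - <<'E'
from h import *
z=np.load('w20.npz'); c=dict(position=z['pos'],attitude=z['att'],camera_matrix=z['K'])
a=[onz(c,*q,38) for q in [(201,122),(316,122),(258,64),(258,184)]]; print(np.linalg.norm(a[0]-a[1]),np.linalg.norm(a[2]-a[3]),((a[0]+a[1])/2).round(1),((a[2]+a[3])/2).round(1))
P=cloud(c,z['d']); m=(abs(P[...,2]-37.5)<3)&(np.hypot(P[...,0]-500,P[...,1]+437)<62)
k=max(cv2.findContours(m.astype(np.uint8),0,1)[0],key=cv2.contourArea); (x,y),r_=cv2.minEnclosingCircle(k); print(x,y,r_,onz(c,x,y,38))
E
python3 d.py 500 -437 140 -115; python3 d.py 500 -437 95 -115
```

```text
105.71821898469585 108.20725071091108 [ 504.5 -439.3   38. ] [ 500.5 -436.9   38. ]
258.1166687011719 122.0 58.48981475830078 [ 504.65965932 -438.94799462   38.        ]
now t 25.65 grasp [ 449.8 -408.5  179.6] yang -115.1 w 51.9 F [ 0.2 -0.  -0.5] j1 -0.82 j6 1.18
linear cm [5.68 0.47 4.01] dist mm 70 twist [-0.1 -0.5 -0.1]
now t 25.65 grasp [ 449.8 -408.5  179.6] yang -115.1 w 51.9 F [ 0.2 -0.  -0.5] j1 -0.82 j6 1.18
linear cm [5.64 0.47 8.51] dist mm 102 twist [-0.1 -0.5 -0.1]
```

```bash
python3 -m pendant '{"twist":[[0,0,0],[0,0,0],[0,0,0],[0,0,0],[0,-0.4,0],[0,-0.4,0],[0,-0.4,0]],"linear":[[2.5,0.2,0],[5,0.4,1],[5.8,0.5,3.5],[5.8,0.5,6],[5.8,0.5,8],[5.8,0.5,8.3],[5.8,0.5,8.3]],"jaw":[4.5,4.5,4.5,4.5,4.5,4.5,4.5]}' 20
python3 d.py 501.5 -438.2 91 -115
```

```text
t: 26.35
tcp_pos: [501.2, -436.9, 47.3]
tcp_rot: [0.976, -0.217, 0.0, -0.001]
force: [-0.9, 0.2, -0.0]
gripper_width: 51.9
now t 26.35 grasp [ 501.2 -437.    96.3] yang -115.0 w 51.9 F [-0.9  0.2 -0. ] j1 -0.79 j6 1.21
linear cm [0.08 0.11 0.53] dist mm 5 twist [-0.1  0.  -0. ]
```

```bash
python3 -m pendant '{"twist":[[0,0,0],[0,0,0],[0,0,0],[0,0,0]],"linear":[[0.1,0.1,0.2],[0.1,0.1,0.4],[0.1,0.1,0.5],[0.1,0.1,0.5]],"jaw":[4.5,4.5,4.5,4.5]}' 20
python3 d.py 501.5 -438.2 91 -115; python3 -c "
from h import *
grab('side','s21.png')"
```

```text
t: 26.75
tcp_pos: [501.8, -438.4, 42.8]
tcp_rot: [0.976, -0.217, 0.0, -0.001]
force: [-0.2, 0.0, -1.0]
gripper_width: 51.9
now t 26.75 grasp [ 501.7 -438.5   91.8] yang -115.0 w 51.9 F [-0.2  0.  -1. ] j1 -0.80 j6 1.21
linear cm [-0.04 -0.01  0.08] dist mm 1 twist [-0.1 -0.  -0. ]
```

View pics/s21.png

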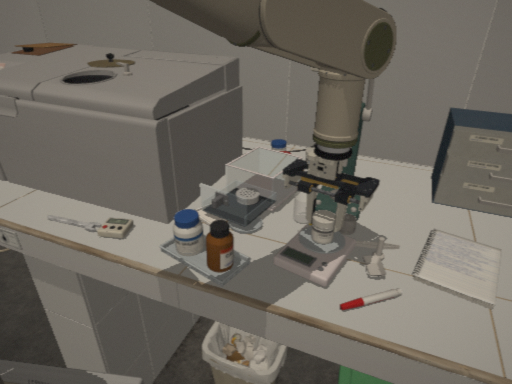

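```bash
python3 -m pendant '{"twist":[[0,0,0],[0,0,0]],"linear":[[0,0,0.15],[0,0,0.15]],"jaw":[4.5,4.5]}' 20
python3 d.py 501.5 -438.2 91 -115
```

```text
t: 27.0
tcp_pos: [502.0, -438.6, 41.8]
tcp_rot: [0.976, -0.217, 0.001, -0.001]
force: [-0.8, 1.2, 2.1]
gripper_width: 52.0
now t 27.00 grasp [ 501.9 -438.7   90.8] yang -115.0 w 52.0 F [-0.8  1.2  2.1] j1 -0.80 j6 1.21
linear cm [-0.06 -0.02 -0.02] dist mm 1 twist [-0.1 -0.1 -0. ]
```

```bash
python3 -m pendant '{"twist":[[0,0,0],[0,0,0],[0,0,0],[0,0,0],[0,0,0],[0,0,0],[0,0,0],[0,0,0],[0,0,0]],"linear":[[0,0,0],[0,0,0],[0,0,0],[0,0,0],[0,0,-2],[0,0,-6],[0,0,-10],[0,0,-13],[0,0,-13]],"jaw":[7.5,7.5,7.5,7.5,7.5,7.5,7.5,5,5]}' 20
python3 d.py 559.9 -183.5 170 -115.2; python3 -c "
from h import *
grab('side','s22.png')"
```

```text
t: 27.9
tcp_pos: [504.2, -441.2, 178.8]
tcp_rot: [0.976, -0.217, 0.005, 0.002]
force: [1.0, 0.3, 0.6]
gripper_width: 63.6
now t 27.90 grasp [ 503.8 -440.9  227.8] yang -115.0 w 63.6 F [1.  0.3 0.6] j1 -0.80 j6 1.21
linear cm [ -5.92 -25.72   5.66] dist mm 270 twist [ 0.1 -0.6  0.2]
```

View pics/s22.png

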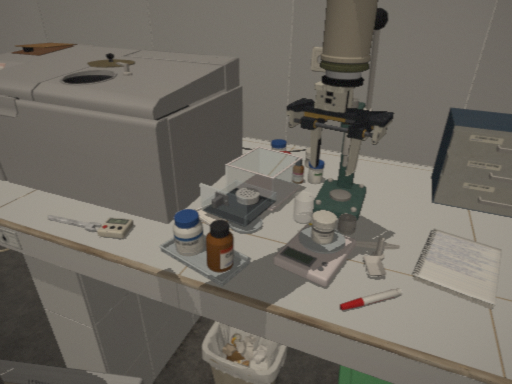

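```bash
python3 -m pendant '{"twist":[[0,0,0],[0,0,0],[0,0,0],[0,0,0],[0,0,0],[0,0,0],[0,0,0],[0,0,0],[0,0,0],[0,0,0]],"linear":[[-0.6,-2.5,0],[-1.4,-6,0.4],[-2.2,-9.5,1],[-3,-13,2],[-3.8,-16.5,3],[-4.6,-20,4],[-5.4,-23.5,5],[-5.9,-25.7,5.6],[-5.9,-25.7,5.6],[-5.9,-25.7,5.6]],"jaw":[4,4,4,4,4,4,4,4,4,4]}' 50
python3 d.py 559.9 -183.5 76 -115.2; python3 -c "
from h import *
p,d,c=grab('wrist','w23.png')
P=cloud(c,d); m=(P[...,2]>84)&(P[...,2]<94)&(P[...,0]<610)&(P[...,0]>520)&(P[...,1]<-160)&(P[...,1]>-240); print(m.sum(),P[m].min(0),P[m].max(0),P[m].mean(0))"
```

```text
t: 28.95
tcp_pos: [558.0, -182.2, 117.5]
tcp_rot: [0.976, -0.216, 0.002, 0.001]
force: [-1.2, -0.0, 0.3]
gripper_width: 40.1
now t 28.95 grasp [ 557.9 -182.1  166.5] yang -115.0 w 40.1 F [-1.2 -0.   0.3] j1 -0.40 j6 1.60
linear cm [0.18 0.02 9.05] dist mm 91 twist [ 0.1 -0.3  0.2]
1160 [ 544.02822331 -239.61822655   84.012236  ] [ 598.32332586 -160.15890869   93.97839158] [ 567.90421962 -188.54749462   89.7616659 ]
```

View pics/w23.png

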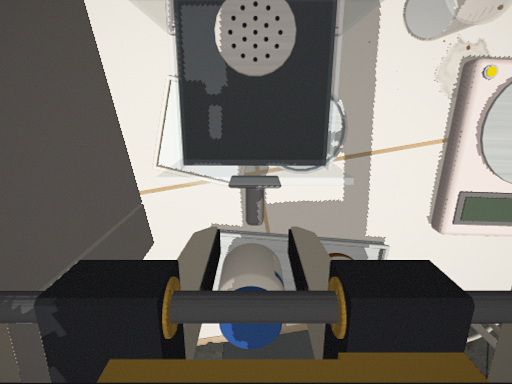

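```bash
python3 -m pendant '{"twist":[[0,0,0],[0,0,0],[0,0,0],[0,0,0],[0,0,0],[0,0,0],[0,0,0],[0,0,0],[0,0,0],[0,0,0],[0,0,0]],"linear":[[0.2,0,3],[0.2,0,6],[0.2,0,8.5],[0.2,0,9],[0.2,0,9],[0.2,0,9],[0.2,0,9],[0.2,0,9],[0.2,0,9],[0.2,0,9],[0.2,0,9]],"jaw":[4,4,4,4,4,0,0,0,0,0,0]}' 50
python3 d.py 665.5 -233.5 76 -115.2
```

```text
t: 30.1
tcp_pos: [561.5, -184.3, 29.3]
tcp_rot: [0.976, -0.217, 0.004, 0.001]
force: [-0.5, 1.5, 6.0]
gripper_width: 13.5
now t 30.10 grasp [ 561.2 -184.1   78.3] yang -115.0 w 13.5 F [-0.5  1.5  6. ] j1 -0.40 j6 1.60
linear cm [11.51  0.06  0.32] dist mm 115 twist [ 0.1 -0.4  0.2]
```

Gripped (13.5 mm). Push shut.

```bash
python3 -m pendant '{"twist":[[0,0,0],[0,0,0],[0,0,0],[0,0,0],[0,0,0],[0,0,0],[0,0,0],[0,0,0]],"linear":[[1.2,0,0],[3,0,0],[5,0,0],[7,0,0],[9,0,0],[10.5,0,0],[11.3,0,0],[11.3,0,0]],"jaw":[0,0,0,0,0,0,0,0]}' 50
python3 d.py 665.5 -233.5 76 -115.2
python3 -m pendant '{"twist":[[0,0,0],[0,0,0],[0,0,0],[0,0,0]],"linear":[[0.3,0,0],[0.5,0,0],[0.6,0,0],[0.6,0,0]],"jaw":[0,0,0,0]}' 50
python3 d.py 665.5 -233.5 76 -115.2
```

```text
t: 30.9
tcp_pos: [664.0, -232.4, 29.4]
tcp_rot: [0.976, -0.217, 0.003, 0.001]
force: [0.8, -2.2, -3.1]
gripper_width: 14.0
now t 30.90 grasp [ 663.7 -232.2   78.4] yang -115.0 w 14.0 F [ 0.8 -2.2 -3.1] j1 -0.41 j6 1.60
linear cm [0.18 0.03 0.24] dist mm 3 twist [ 0.1 -0.4  0.2]
t: 31.3
tcp_pos: [666.8, -233.8, 29.4]
tcp_rot: [0.976, -0.217, 0.001, 0.001]
force: [-13.2, 4.4, 6.8]
gripper_width: 13.8
now t 31.30 grasp [ 666.8 -233.7   78.4] yang -115.0 w 13.8 F [-13.2   4.4   6.8] j1 -0.41 j6 1.60
linear cm [-0.13  0.03  0.24] dist mm 3 twist [ 0.1 -0.1  0.2]
```

```bash
python3 -m pendant '{"twist":[[0,0,0],[0,0,0],[0,0,0],[0,0,0],[0,0,0],[0,0,0],[0,0,0],[0,0,0]],"linear":[[0,0,0],[0,0,0],[0,0,0],[0,0,0],[0,0,-3],[0,0,-7],[0,0,-10],[0,0,-10]],"jaw":[4,4,4,4,4,4,4,4]}' 25
python3 - <<'E'
from h import *
p,d,c=grab('wrist','w24.png'); np.savez('w24.npz',p=p,d=d,pos=c['position'],att=c['attitude'],K=c['camera_matrix'])
P=cloud(c,d); m=(P[...,2]>84)&(P[...,2]<94)&(abs(P[...,0]-660)<30)&(abs(P[...,1]+232)<20); print(m.sum(),P[m].min(0),P[m].max(0))
E
python3 d.py 466.5 -134.5 170 -22 0
```

```text
t: 32.1
tcp_pos: [670.4, -235.1, 136.7]
tcp_rot: [0.976, -0.216, 0.006, 0.002]
force: [0.9, -0.2, 0.4]
gripper_width: 40.2
546 [ 649.43312931 -244.32183214   85.03535368] [ 680.31905898 -220.9478471    92.01283621]
now t 32.15 grasp [ 668.7 -234.3  182.5] yang -115.0 w 39.9 F [-0.6 -0.2 -0.2] j1 -0.41 j6 1.60
linear cm [-22.59  -0.5    1.06] dist mm 226 twist [  0.5  -0.3 -93. ]
```

View pics/w24.png

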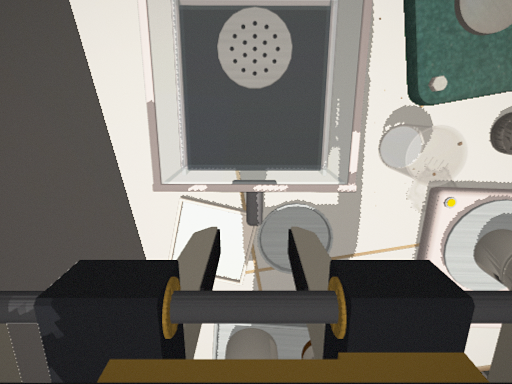

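```bash
python3 d.py 450 -185 215 -22 0
python3 -m pendant '{"twist":[[0,0,-93],[0,0,-93],[0,0,-93],[0,0,-93],[0,0,-93],[0,0,-93],[0,0,-93],[0,0,-93],[0,0,-93],[0,0,-93],[0,0,-93],[0,0,-93]],"linear":[[-2,0,-1],[-4,0,-2],[-6,0,-3],[-8,0.5,-3.3],[-10,1,-3.3],[-12,2,-3.3],[-14,3,-3.3],[-16,3.5,-3.3],[-18,4,-3.3],[-20,4.6,-3.3],[-22,4.6,-3.3],[-22,4.6,-3.3]],"jaw":[9,9,9,9,9,9,9,9,9,9,9,9]}' 25
python3 - <<'E'
from h import *
p,d,c=grab('wrist','w25.png'); np.savez('w25.npz',p=p,d=d,pos=c['position'],att=c['attitude'],K=c['camera_matrix'])
P=cloud(c,d)
m=(abs(P[...,2]-93)<5)&(P[...,0]<520)&(P[...,1]>-180)&(P[...,1]<-90); v,u=np.nonzero(m);print('w',onz(c,u.mean(),v.mean(),94).round(1),m.sum(),P[m][:,2].mean())
E
```

```text
now t 32.15 grasp [ 668.7 -234.3  182.5] yang -115.0 w 39.9 F [-0.6 -0.2 -0.2] j1 -0.41 j6 1.60
linear cm [-21.92   4.78  -3.43] dist mm 227 twist [  0.5  -0.3 -93. ]
t: 33.35
tcp_pos: [447.9, -182.1, 163.1]
tcp_rot: [0.828, 0.56, 0.001, 0.003]
force: [-0.1, -1.0, 0.2]
gripper_width: 89.9
w [ 466.3 -135.    94. ] 3090 93.27212054075669
```

View pics/w25.png

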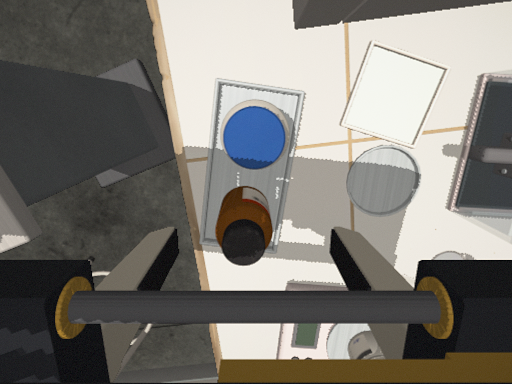

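```bash
python3 - <<'E'
from h import *
z=np.load('w25.npz'); c=dict(position=z['pos'],attitude=z['att'],camera_matrix=z['K'])
S=[onz(c,*q,9) for q in [(371,40),(447,69),(413,146),(340,124)]];print('sq',np.mean(S,0).round(1),[np.linalg.norm(S[i]-S[(i+1)%4]).round(0) for i in range(4)])
print('rd',onz(c,382.5,180,9).round(1))
E
python3 d.py 466.3 -135 130 -22 8; python3 d.py 466.3 -135 53 -22 8
```

```text
sq [ 621.1 -158.7    9. ] [np.float64(89.0), np.float64(85.0), np.float64(89.0), np.float64(89.0)]
rd [ 586.1 -245.9    9. ]
now t 33.40 grasp [ 448.8 -182.4  212.5] yang -22.1 w 90.4 F [ 0.9 -0.2 -0.1] j1 -0.49 j6 -0.11
linear cm [ 5.76 -0.26  8.2 ] dist mm 100 twist [ 0.4  8.1 -0.1]
now t 33.40 grasp [ 448.8 -182.4  212.5] yang -22.1 w 90.4 F [ 0.9 -0.2 -0.1] j1 -0.49 j6 -0.11
linear cm [ 5.77 -0.32 15.9 ] dist mm 169 twist [ 0.4  8.1 -0.1]
```

```bash
python3 -m pendant '{"twist":[[0,4,0],[0.3,8,0],[0.3,8,0],[0.3,8,0],[0.3,8,0],[0.3,8,0]],"linear":[[2.5,-0.1,2],[5,-0.2,5],[5.8,-0.3,7.5],[5.8,-0.3,8.2],[5.8,-0.3,8.2],[5.8,-0.3,8.2]],"jaw":[9,9,9,9,9,9]}' 25
python3 d.py 466.3 -135 53 -22 8; python3 -c "
from h import *
grab('wrist','w26.png')"
```

```text
t: 34.0
tcp_pos: [469.5, -128.8, 82.5]
tcp_rot: [0.828, 0.557, 0.058, -0.037]
force: [0.9, -0.2, 0.5]
gripper_width: 90.1
now t 34.00 grasp [ 466.9 -135.   131. ] yang -22.1 w 90.1 F [ 0.9 -0.2  0.5] j1 -0.49 j6 -0.14
linear cm [-1.08 -0.09  7.72] dist mm 78 twist [ 0.2  0.1 -0.1]
```

View pics/w26.png

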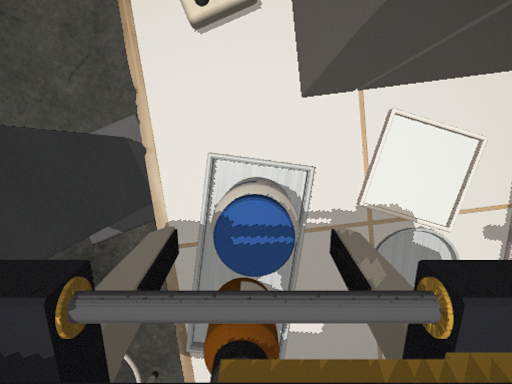

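```bash
python3 -m pendant '{"twist":[[0,0,0],[0,0,0],[0,0,0],[0,0,0],[0,0,0]],"linear":[[-0.4,0,3],[-0.8,-0.1,5.5],[-1.1,-0.1,7.5],[-1.1,-0.1,7.7],[-1.1,-0.1,7.7]],"jaw":[9,9,9,9,9]}' 25
python3 d.py 466.3 -135 53 -22 8
python3 -m pendant '{"twist":[[0,0,0],[0,0,0],[0,0,0],[0,0,0],[0,0,0],[0,0,0]],"linear":[[0,0,0],[0,0,0],[0,0,0],[0,0,0],[0,0,0],[0,0,0]],"jaw":[5.8,5.8,5.8,5.8,5.8,5.8]}' 25
python3 d.py 466.3 -135 53 -22 8
```

```text
t: 34.55
tcp_pos: [469.7, -129.4, 6.1]
tcp_rot: [0.828, 0.557, 0.058, -0.036]
force: [-0.4, -0.6, 0.2]
gripper_width: 89.8
now t 34.55 grasp [ 466.9 -135.6   54.7] yang -22.2 w 89.8 F [-0.4 -0.6  0.2] j1 -0.49 j6 -0.16
linear cm [ 0.02 -0.1   0.17] dist mm 2 twist [ 0.3  0.1 -0.1]
t: 35.15
tcp_pos: [470.4, -129.8, 7.0]
tcp_rot: [0.828, 0.557, 0.059, -0.036]
force: [-0.5, 0.4, 5.7]
gripper_width: 64.8
now t 35.15 grasp [ 467.5 -135.9   55.5] yang -22.2 w 64.8 F [-0.5  0.4  5.7] j1 -0.49 j6 -0.16
linear cm [ 0.01 -0.18  0.26] dist mm 3 twist [ 0.4  0.1 -0.1]
```

```bash
python3 -m pendant '{"twist":[[0,0,0],[0,0,0],[0,0,0],[0,0,0]],"linear":[[0.2,0,-1.5],[0.6,0,-4],[0.7,0,-5],[0.7,0,-5]],"jaw":[5.8,5.8,5.8,5.8]}' 25
python3 d.py 622 -159.8 105 -18 8;python3 d.py 622 -159.8 62 -18 8
```

```text
t: 35.55
tcp_pos: [471.3, -130.3, 58.9]
tcp_rot: [0.828, 0.557, 0.059, -0.034]
force: [0.4, -0.4, -1.8]
gripper_width: 64.7
now t 35.55 grasp [ 468.3 -136.3  107.5] yang -22.2 w 64.7 F [ 0.4 -0.4 -1.8] j1 -0.49 j6 -0.15
linear cm [ 3.54 15.02  0.88] dist mm 155 twist [ 1.1  0.2 -4. ]
now t 35.55 grasp [ 468.3 -136.3  107.5] yang -22.2 w 64.7 F [ 0.4 -0.4 -1.8] j1 -0.49 j6 -0.15
linear cm [ 2.95 14.98  5.14] dist mm 161 twist [ 1.1  0.2 -4. ]
```

```bash
python3 -m pendant '{"twist":[[0,0,-1],[0,0,-2],[0.5,0,-3],[1,0,-4],[1,0,-4],[1,0,-4],[1,0,-4],[1,0,-4]],"linear":[[0.6,2.5,0],[1.4,6,0],[2.2,9.5,0.4],[3,13,0.8],[3.5,15,0.9],[3.4,15,1.5],[3,15,4],[3,15,4]],"jaw":[5.8,5.8,5.8,5.8,5.8,5.8,5.8,5.8]}' 25
python3 d.py 622 -159.8 58 -18 8; python3 -c "
from h import *
grab('wrist','w27.png')"
```

```text
t: 36.35
tcp_pos: [619.3, -152.8, 19.1]
tcp_rot: [0.808, 0.586, 0.053, -0.043]
force: [-1.1, 0.9, -4.2]
gripper_width: 64.5
now t 36.35 grasp [ 617.5 -159.3   67.6] yang -18.1 w 64.5 F [-1.1  0.9 -4.2] j1 -0.41 j6 -0.14
linear cm [-0.03  0.48  0.96] dist mm 11 twist [-0.4  0.2 -0.1]
```

View pics/w27.png

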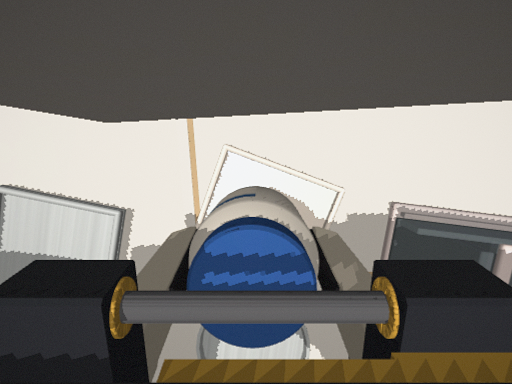

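```bash
python3 -m pendant '{"twist":[[0,0,0],[0,0,0],[0,0,0],[0,0,0],[0,0,0]],"linear":[[0,0.3,0.3],[0,0.4,0.6],[-0.1,0.4,0.9],[-0.1,0.4,0.9],[-0.1,0.4,0.9]],"jaw":[5.8,5.8,5.8,5.8,5.8]}' 25
python3 d.py 622 -159.8 56 -18 8
```

```text
t: 36.9
tcp_pos: [624.1, -154.2, 12.3]
tcp_rot: [0.808, 0.586, 0.054, -0.042]
force: [0.6, 0.1, -2.2]
gripper_width: 64.7
now t 36.90 grasp [ 622.3 -160.6   60.9] yang -18.1 w 64.7 F [ 0.6  0.1 -2.2] j1 -0.41 j6 -0.14
linear cm [ 0.01 -0.03  0.49] dist mm 5 twist [-0.3  0.2 -0.1]
```

```bash
python3 -m pendant '{"twist":[[0,0,0],[0,0,0],[0,0,0],[0,0,0]],"linear":[[0,0,0.3],[-0.1,0,0.5],[-0.1,0,0.5],[-0.1,0,0.5]],"jaw":[5.8,5.8,5.8,5.8]}' 25
python3 d.py 622 -159.8 56 -18 8
```

```text
t: 37.3
tcp_pos: [624.0, -154.5, 7.2]
tcp_rot: [0.808, 0.586, 0.054, -0.042]
force: [-0.4, 0.2, -2.0]
gripper_width: 64.7
now t 37.30 grasp [ 622.2 -160.9   55.8] yang -18.1 w 64.7 F [-0.4  0.2 -2. ] j1 -0.41 j6 -0.14
linear cm [ 0.12 -0.03 -0.01] dist mm 1 twist [-0.3  0.2 -0.1]
```

```bash
python3 -m pendant '{"twist":[[0,0,0],[0,0,0]],"linear":[[0,0,0.15],[0,0,0.15]],"jaw":[5.8,5.8]}' 25
```

```text
t: 37.5
tcp_pos: [624.3, -154.6, 7.1]
tcp_rot: [0.808, 0.586, 0.054, -0.042]
force: [-4.7, 0.4, 7.6]
gripper_width: 64.7
```

```bash
python3 -m pendant '{"twist":[[0,0,0],[0,0,0],[0,0,0],[0,0,0],[0,0,0],[0,0,0],[0,0,0],[0,0,0],[0,0,0],[0,0,0]],"linear":[[0,0,0],[0,0,0],[0,0,0],[0,0,0],[0,0,0],[0.2,0,-2],[0.6,0,-6],[1.2,0,-10],[1.6,0,-12],[1.6,0,-12]],"jaw":[9,9,9,9,9,9,9,9,9,9]}' 25
python3 d.py 420 -270 215 -24 0
python3 - <<'E'
from h import *
p,d,c=grab('wrist','w28.png'); P=cloud(c,d)
m=(abs(P[...,2]-93)<5)&(np.hypot(P[...,0]-622,P[...,1]+160)<40); v,u=np.nonzero(m);print('w',onz(c,u.mean(),v.mean(),94).round(1),m.sum(),P[m][:,2].mean())
E
```

```text
t: 38.5
tcp_pos: [627.5, -156.2, 133.2]
tcp_rot: [0.807, 0.586, 0.056, -0.039]
force: [0.1, -0.8, 0.7]
gripper_width: 90.0
now t 38.50 grasp [ 625.3 -162.5  181.8] yang -18.1 w 90.0 F [ 0.1 -0.8  0.7] j1 -0.41 j6 -0.11
linear cm [-16.63 -16.19  -5.64] dist mm 239 twist [-0.2 -7.8  6. ]
w [ 620.4 -159.7   94. ] 3311 93.27084400911109
```

View pics/w28.png

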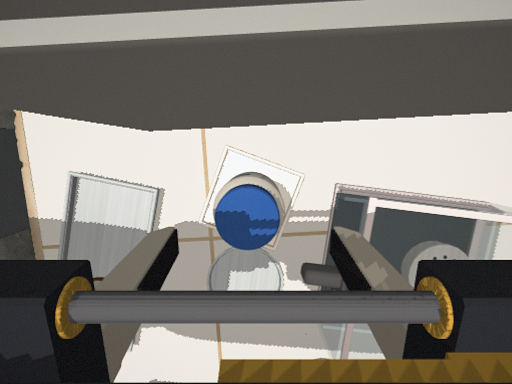

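```bash
python3 -m pendant '{"twist":[[0,-2,1],[0,-5,3],[0,-8,6],[0,-8,6],[0,-8,6],[0,-8,6],[0,-8,6]],"linear":[[-2,-3,-2],[-4.5,-6.5,-3],[-7,-10,-4],[-10,-13,-5],[-13,-16,-5.6],[-16.5,-16.2,-5.6],[-16.5,-16.2,-5.6]],"jaw":[9,9,9,9,9,9,9]}' 25
python3 - <<'E'
from h import *
p,d,c=grab('wrist','w29.png'); P=cloud(c,d)
m=(abs(P[...,2]-106)<5)&(np.hypot(P[...,0]-422,P[...,1]+220)<40); v,u=np.nonzero(m);print('b',onz(c,u.mean(),v.mean(),107).round(1),m.sum(),P[m][:,2].mean())
E
python3 d.py 422.5 -220 130 -24;python3 d.py 422.5 -220 60 -24
```

```text
t: 39.25
tcp_pos: [416.0, -270.2, 161.1]
tcp_rot: [0.84, 0.543, -0.005, -0.003]
force: [0.4, -0.8, -0.1]
gripper_width: 89.9
b [ 421.7 -220.6  107. ] 1879 106.18861891362229
now t 39.30 grasp [ 417.7 -268.9  210.3] yang -24.2 w 90.6 F [-0.2 -0.3  0.8] j1 -0.67 j6 -0.25
linear cm [ 4.7  -1.43  8.03] dist mm 94 twist [-0.6  0.2 -0.2]
now t 39.30 grasp [ 417.7 -268.9  210.3] yang -24.2 w 90.6 F [-0.2 -0.3  0.8] j1 -0.67 j6 -0.25
linear cm [ 4.72 -1.35 15.03] dist mm 158 twist [-0.6  0.2 -0.2]
```

View pics/w29.png

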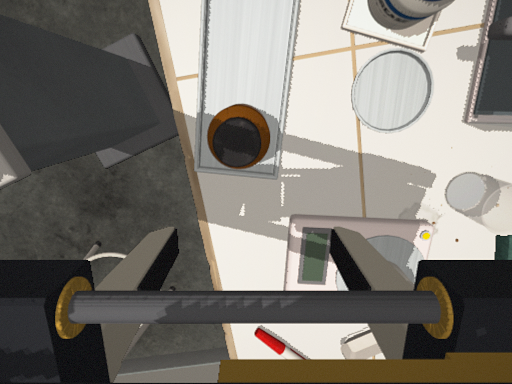

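```bash
python3 -c "
from h import *
c=optics.get_calibration('wrist'); print(onz(c,391.8,89.8,9))"
python3 -m pendant '{"twist":[[0,0,0],[0,0,0],[0,0,0],[0,0,0],[0,0,0],[0,0,0],[0,0,0],[0,0,0],[0,0,0]],"linear":[[2.5,-0.6,1],[4.5,-1.3,2.5],[4.7,-1.4,3.5],[4.7,-1.4,6],[4.7,-1.4,9],[4.7,-1.4,12],[4.7,-1.4,14.6],[4.7,-1.4,15],[4.7,-1.4,15]],"jaw":[9,9,9,9,9,9,9,9,9]}' 25
python3 d.py 422 -220.5 60 -24
```

```text
[ 588.15424651 -244.30874126    9.        ]
t: 40.2
tcp_pos: [421.1, -219.2, 10.2]
tcp_rot: [0.84, 0.543, -0.005, -0.005]
force: [-0.1, 0.3, -0.6]
gripper_width: 90.0
now t 40.20 grasp [ 421.8 -219.4   59.2] yang -24.2 w 90.0 F [-0.1  0.3 -0.6] j1 -0.58 j6 -0.16
linear cm [-0.08  0.13 -0.08] dist mm 2 twist [-0.8  0.2 -0.2]
```

```bash
python3 -m pendant '{"twist":[[-0.8,0,0],[-0.8,0,0],[-0.8,0,0],[-0.8,0,0],[-0.8,0,0],[-0.8,0,0],[-0.8,0,0]],"linear":[[-0.1,0.1,0],[-0.1,0.1,0],[-0.1,0.1,0],[-0.1,0.1,0],[-0.1,0.1,0],[-0.1,0.1,0],[-0.1,0.1,0]],"jaw":[5,5,5,5,5,5,5]}' 25
python3 d.py 422 -220.5 60 -24
python3 -m pendant '{"twist":[[0,0,0],[0,0,0],[0,0,0],[0,0,0]],"linear":[[0,0,-1.5],[0,0,-4],[0,0,-6],[0,0,-6]],"jaw":[5,5,5,5]}' 25
python3 d.py 587 -245.8 110 -22;python3 d.py 587 -245.8 70 -22
```

```text
t: 40.9
tcp_pos: [422.1, -220.8, 10.9]
tcp_rot: [0.84, 0.543, -0.001, 0.001]
force: [-0.7, 0.3, 5.5]
gripper_width: 56.4
now t 40.90 grasp [ 422.1 -220.7   59.9] yang -24.2 w 56.4 F [-0.7  0.3  5.5] j1 -0.59 j6 -0.16
linear cm [ 0.03 -0.02 -0.01] dist mm 0 twist [ 0.1  0.2 -0.2]
t: 41.3
tcp_pos: [423.9, -221.9, 73.6]
tcp_rot: [0.84, 0.543, 0.0, 0.004]
force: [0.7, -0.6, -2.3]
gripper_width: 56.5
now t 41.30 grasp [ 423.7 -221.6  122.6] yang -24.2 w 56.5 F [ 0.7 -0.6 -2.3] j1 -0.59 j6 -0.16
linear cm [ 4.5  15.85  1.34] dist mm 165 twist [ 0.3  0.2 -2.2]
now t 41.30 grasp [ 423.7 -221.6  122.6] yang -24.2 w 56.5 F [ 0.7 -0.6 -2.3] j1 -0.59 j6 -0.16
linear cm [ 4.51 15.82  5.34] dist mm 173 twist [ 0.3  0.2 -2.2]
```

```bash
python3 -m pendant '{"twist":[[0,0,-1],[0,0,-2],[0,0,-2],[0,0,-2],[0,0,-2],[0,0,-2],[0,0,-2],[0,0,-2],[0,0,-2]],"linear":[[0.8,2.5,0],[1.7,6,0],[2.7,9.5,0.4],[3.7,13,0.8],[4.5,15.8,1.3],[4.5,15.8,2.5],[4.5,15.8,4.5],[4.5,15.8,5.2],[4.5,15.8,5.2]],"jaw":[5,5,5,5,5,5,5,5,5]}' 25
python3 d.py 587 -245.8 62 -22; python3 -c "
from h import *
grab('wrist','w30.png')"
```

```text
t: 42.2
tcp_pos: [584.1, -244.7, 19.3]
tcp_rot: [0.83, 0.558, -0.001, 0.001]
force: [0.2, -0.2, -1.4]
gripper_width: 56.2
now t 42.20 grasp [ 584.1 -244.5   68.3] yang -22.2 w 56.2 F [ 0.2 -0.2 -1.4] j1 -0.48 j6 -0.09
linear cm [0.01 0.31 0.63] dist mm 7 twist [ 0.   0.2 -0.2]
```

View pics/w30.png

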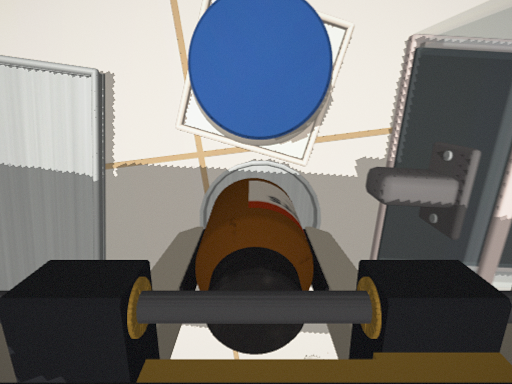

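```bash
python3 -m pendant '{"twist":[[0,0,0],[0,0,0],[0,0,0],[0,0,0],[0,0,0]],"linear":[[0,0.2,0.2],[0,0.3,0.5],[0,0.3,0.6],[0,0.3,0.6],[0,0.3,0.6]],"jaw":[5,5,5,5,5]}' 25
python3 d.py 587 -245.8 60 -22
```

```text
t: 42.75
tcp_pos: [588.1, -246.5, 15.2]
tcp_rot: [0.83, 0.558, -0.001, 0.003]
force: [-0.0, 0.5, -1.5]
gripper_width: 56.3
now t 42.75 grasp [ 588.  -246.3   64.2] yang -22.2 w 56.3 F [-0.   0.5 -1.5] j1 -0.48 j6 -0.09
linear cm [ 0.02 -0.13  0.42] dist mm 4 twist [ 0.2  0.2 -0.2]
```

```bash
python3 -m pendant '{"twist":[[0,0,0],[0,0,0],[0,0,0],[0,0,0]],"linear":[[0,-0.1,0.2],[0,-0.1,0.4],[0,-0.1,0.4],[0,-0.1,0.4]],"jaw":[5,5,5,5]}' 25
python3 d.py 587 -245.8 60 -22
```

```text
t: 43.15
tcp_pos: [587.1, -246.1, 11.1]
tcp_rot: [0.83, 0.558, -0.001, 0.002]
force: [-0.1, 0.1, -1.1]
gripper_width: 56.3
now t 43.15 grasp [ 587.  -245.9   60.1] yang -22.2 w 56.3 F [-0.1  0.1 -1.1] j1 -0.48 j6 -0.09
linear cm [ 0.02 -0.02  0.01] dist mm 0 twist [ 0.2  0.2 -0.2]
```

```bash
python3 -m pendant '{"twist":[[0,0,0],[0,0,0]],"linear":[[0,0,0.1],[0,0,0.1]],"jaw":[5,5]}' 25
python3 -m pendant '{"twist":[[0,0,0],[0,0,0],[0,0,0],[0,0,0],[0,0,0],[0,0,0],[0,0,0],[0,0,0],[0,0,0],[0,0,0]],"linear":[[0,0,0],[0,0,0],[0,0,0],[0,0,0],[0,0,0],[0,0,-2],[0,0,-6],[0,0,-10],[0,0,-13],[0,0,-13]],"jaw":[8.8,8.8,8.8,8.8,8.8,8.8,8.8,8.8,8.8,8.8]}' 25
python3 d.py 430 -190 300 -22
```

```text
t: 43.35
tcp_pos: [587.2, -246.2, 11.0]
tcp_rot: [0.83, 0.558, -0.001, 0.003]
force: [-1.9, 1.6, 5.3]
gripper_width: 56.2
t: 44.35
tcp_pos: [590.3, -247.2, 147.7]
tcp_rot: [0.83, 0.558, 0.002, 0.007]
force: [0.6, -0.0, -0.3]
gripper_width: 88.0
now t 44.35 grasp [ 589.8 -246.7  196.7] yang -22.2 w 88.0 F [ 0.6 -0.  -0.3] j1 -0.47 j6 -0.09
linear cm [ -0.8  -16.86 -10.55] dist mm 199 twist [ 0.8  0.3 -0.2]
```

```bash
python3 -m pendant '{"twist":[[0,0,0],[0,0,0],[0,0,0],[0,0,0],[0,0,0],[0,0,0],[0,0,0]],"linear":[[-0.1,-2,-2],[-0.3,-5.5,-5],[-0.5,-9.5,-8],[-0.7,-13,-10],[-0.8,-16.8,-10.5],[-0.8,-16.8,-10.5],[-0.8,-16.8,-10.5]],"jaw":[8.8,8.8,8.8,8.8,8.8,8.8,8.8]}'
python3 d.py 370 20 320 -22
python3 -c "
from h import *
p,d,c=grab('wrist','w31.png')"
```

```text
t: 45.05
tcp_pos: [430.4, -190.2, 250.4]
tcp_rot: [0.83, 0.558, 0.002, 0.007]
force: [0.7, -0.4, -0.8]
gripper_width: 87.9
now t 45.05 grasp [ 429.9 -189.7  299.4] yang -22.2 w 87.9 F [ 0.7 -0.4 -0.8] j1 -0.52 j6 -0.14
linear cm [ 17.16 -13.51  -2.34] dist mm 220 twist [ 0.8  0.3 -0.2]
```

View pics/w31.png

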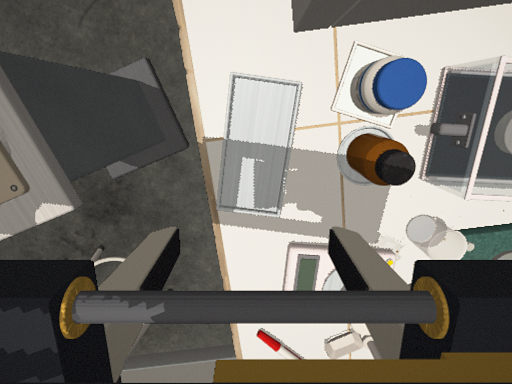

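Both jars are home. Back the arm off and check everything from the fixed cameras.

```bash
python3 -m pendant '{"twist":[[0,0,0],[0,0,0],[0,0,0],[0,0,0],[0,0,0],[0,0,0],[0,0,0]],"linear":[[3,-2,-0.5],[7,-5,-1],[11,-8,-1.5],[15,-11,-2],[17,-13.5,-2.3],[17,-13.5,-2.3],[17,-13.5,-2.3]],"jaw":[8.8,8.8,8.8,8.8,8.8,8.8,8.8]}'
python3 - <<'E'
from h import *
grab('side','s32.png'); p,d,c=grab('top','t32.png'); P=cloud(c,d)
cv2.imwrite('pics/t32c.png',cv2.resize(p[40:290,140:370],None,fx=3,fy=2.4,interpolation=cv2.INTER_CUBIC))
for n,zz,x,y in [('w',94,620,-160),('b',107,587,-246),('pot',99,502,-438),('pull',90,663,-233)]:
    m=(abs(P[...,2]-zz)<5)&(np.hypot(P[...,0]-x,P[...,1]-y)<(40 if n!='pull' else 25)); v,u=np.nonzero(m)
    if len(u): print(n,onz(c,u.mean(),v.mean(),zz).round(1),m.sum(),P[m].mean(0).round(1),P[m].min(0).round(0))
E
```

```text
t: 45.8
tcp_pos: [370.4, 18.7, 270.1]
tcp_rot: [0.829, 0.559, 0.002, 0.007]
force: [-0.1, 0.4, 0.7]
gripper_width: 88.0
w [ 618.9 -160.    94. ] 505 [ 618.9 -160.    94. ] [ 592. -186.   89.]
b [ 586.  -245.6  107. ] 288 [ 586.  -245.6  107.1] [ 567. -264.  103.]
pot [ 499.4 -436.    99. ] 503 [ 499.4 -436.    98.9] [ 474. -463.   95.]
pull [ 667.6 -233.7   90. ] 132 [ 667.5 -233.8   90.5] [ 648. -255.   85.]
```

View pics/t32c.png

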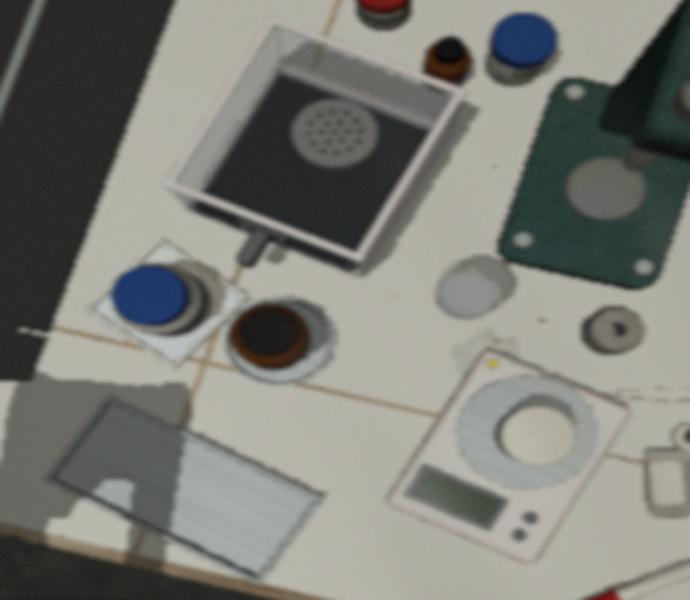

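View pics/s32.png

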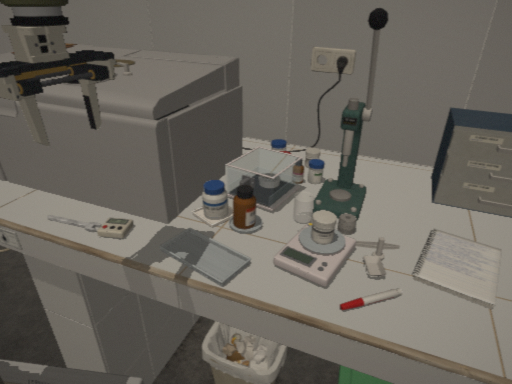

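Run:
```python
from h import *
c=optics.get_calibration('top')
a=np.load('top0.npz')['p'].astype(int); b=cv2.imread('pics/t32.png').astype(int)
print('pull diff',abs(a-b)[135:152,218:240].mean(), abs(a-b)[60:90,200:225].mean())
for im in (a,b):
    g=im.max(2)[136:156,214:236]; v,u=np.nonzero(g<75); print(len(u),u.min()+214,v.max()+136,u.mean()+214,v.mean()+136)
```

```text
pull diff 3.5588235294117645 4.459555555555555
74 221 150 228.36486486486487 140.8918918918919
66 221 150 228.57575757575756 140.92424242424244
```

The pull is at its starting pixel, so the drawer is fully shut. I'm handing in.

```bash
python3 -c "
from cell import hand_in
print(hand_in())"
```

```text
the job is handed in; nothing more can be done
None
```

The job is done and handed in at about 46 s. Both jars went to the spill tray, and the drawer was pulled about 115 mm open. The pot was set on the pan and the drawer pushed shut. Then the white jar went back to the square dish and the brown jar to the round one.

**Last checks**
- **Jars:** the cap tops are at 94 mm (white) and 107 mm (brown), so both jars are upright. Each is within about 4 mm of its dish's centre.
- **Pot:** it stands upright with its cap top at 99 mm, about 3 mm from the pan's centre.
- **Drawer:** the pull sits at the same pixels in the top camera as at the start. The push ended on a stop of about 13 N.
- **Arm:** it is backed off and touches nothing.

**What disagreed or failed**
- **Fingertips:** they sit about 30 mm behind the reported TCP, as the wrist camera's depth showed.
- **Effect before I corrected for it:** the first pull on the drawer slipped off the tab without moving it, and one closing on the pot shut above its cap. The first jar grips sat high: near the top of the body on the brown jar, on the shoulder on the white one. Both held.
- **Camera spread:** the views agreed to within 2–4 mm, except that the side camera's first fixes on the jars were up to about 7 mm off in depth.

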